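Put the ski tuning brushes away in the stayed-lid chest

ROBOT

A 6-joint arm with a two-finger parallel gripper is mounted at the origin on the work surface. World frame = base frame: x ahead of the robot, y to its left, z up, the work surface at z = 0. Lengths are in m, angles in rad, forces in N, time in s.
With the tool pointing down it reaches from about 0.375 to 0.975 m from the base axis. Payload 3.8 kg.
Tool frame: the origin (TCP) lies at the very end of the fingers, on their centre line; the grasp point (between the pads) lies robot.grip_depth behind it (robot.grip_depth is the distance from the TCP to the grasp point, in m); z points along the fingers, y is the direction in which the jaws open and shut (so a half turn about z gives the same grasp; the last joint's range is limited). The gripper opens to 85 mm and grips with 20 to 120 N. Pads are 22 mm wide; open, the fingers measure 114 mm over their backs; the gripper's body (76 mm by 85 mm) begins 54 mm behind the grasp point. The pads swing forward as they close: fully open they stand 13 mm farther back than shut.
Start: joints at [-1.223, 0.264, 1.604, -0, 1.274, -0.037], TCP at [0.253, -0.626, 0.201] pointing down, gripper open.
Joint ranges: [-2.63, 2.63], [-0.94, 2.18], [0.31, 2.57], [-1.31, 4.45], [0, 2.66], [-2.55, 2.55]. Speed limits (rad/s): [2.57, 2.57, 3.14, 3.14, 3.14, 3.14].

INTERFACE

Orientations are given as a rotation vector (axis times angle).
In Python, from station import robot gives the robot as it stands. The module is installed in compiled form; this text tells all that it offers.
- The arm moves only by the tool arm_command, never from a script. Its arguments are lists of equal length, an entry for each row: "offset": the shift along the tool's x, y, z in mm, a list of three; "spin": the turn about the tool's z in degrees. A call has exactly 5 rows; each row shifts and turns the pose as measured when the row begins, along the tool's axes as they then stand; what a row does not reach is not made up. A row lasts 1/10 s, in which the tool goes at most 50 mm and 8.59 degrees, less where a joint would pass 70% of its speed; a pose out of reach is approached as far as the arm can. A call is refused whole if a number of a shift passes 50 or a number of a turn 8.59, either way. A call with a gripper value outside its range is refused whole. "claw" is the opening, from 0 (shut) to 1 (fully open), set as the call begins (left out, the last holds). The fingers move at their own pace and stop on an object; "force" is the grip in N (left out, the last holds). Time passes only in rows, so rows that do not move let the fingers close, or fill a call up. It gives the time, the measured TCP pose, the force and the opening at its end, in the units of the state.
- robot.read_state(): the state, without advancing time (a new reading comes with each control period).
- robot.get_image(name): name is "side" or "top" or "wrist"; returns a dict with "frame" (420x560x3 uint8, red, green, blue), "fovy" (degrees; the focal length in pixels is half the picture's height over the tangent of half this angle, whatever the lens; pixels are square), "cx", "cy" (the principal point, pixels), "T" (4x4, takes a point from camera to world coordinates). Camera axes: x right, y up, looking along -z (the intrinsics and any distortion apply to the point x, -y, -z); pixel columns grow to the right and rows downward; lengths in m; the calibration is good to about 2 mm. A picture is of the moment at which its call begins. There is no depth.
- robot.finish_job(): hands the job in, once; it reports no verdict.
Trained networks look in a picture, given as the dict that the camera call returned (one of the last four; its "shot" number tells which), for a name from the list of things; names that differ only in an ending like _2 or _b are one class to them, and where a whole thing is asked for, a point or a joint stands for the part that bears it (a point fixed in the world has none). Each returns a list of dicts, best first, with "confidence" (0 to 1); they miss things now and then, are a little off and sometimes report something else, mostly with a low value. They report only what shows in the picture. A call takes as long as a camera call. They do not tell look-alikes from the thing itself.
- robot.search_frame(picture, label): "rect" ([centre column, centre row, width, height] in pixels, round what is visible of it).
- robot.outline_of(picture, label): "region" (420x560 bool, what is visible of it) and "rect" ([centre column, centre row, width, height] in pixels, round what is visible of it).
The state is a dict: "time_s": time; "q": joint angles; "qd": joint speeds; "joint_efforts": joint torques, N m; "tcp_pos": TCP position; "tool_rot": TCP orientation; "contact_force": force on the tool from outside, world axes, zero at the start; "torque": the same for the moment, N m; "width": opening from 0.0 (shut) to 1.0 (fully open).
Only numpy, scipy, OpenCV 4.12 (cv2) and the standard library are available. Lean on these libraries where they do the work, as an engineer would, in place of code of your own. Each camera call takes 0.05 s, during which the arm holds its last target.

TASK

Put the tuning brushes away in the bench chest: first move the wax bar from the chest's lid into the black tray, then raise the lid until its folding stay locks by itself and holds it up. Lay every tuning brush from the bench in the chest, level and bristles down across the two ledges, its block's ends resting on the front and the back ledge so that the bristles hang free between them. Then ease the lid up off its lock by folding the stay's knee, let the lid down fully shut without slamming it, and leave the wax iron and the bench broom where they are.

Things in the scene. Friction and masses are not known exactly. Their poses are not given: they have to be found in the camera images.
- chest: Plywood chest fixed on the bench, 196 deep (own x) x 379 wide (own y), rim 95 mm high, walls 12, floor 10 mm. Origin: centre of its underside; own +x is the back (hinge side, away from the robot), +y its left, z up. Inside 172 x 355 mm, two ledges for brushes (see ledges) and a lid stay by the left wall.
- ledges (a point): Midway between the two narrow ledges, level with their tops (50 mm above the bench, 45 below the rim). Each is 30 mm wide and 300 long along the chest's y (150 each way from here), one on the front, one on the back wall; 112 mm clear between them. A brush laid across points along the chest's x. Room for four, 75 mm apart: 100 and 25 mm right and 50 and 125 mm left of here.
- lid_hinge (a point): Point on the lid's hinge axis, mid width: 98 mm behind and 102 mm above the chest's origin. The axis runs along the chest's y. The lid swings up and back about it.
- lid (a joint): Lid angle, rad: 0 shut, 1.50 highest. Plywood panel 196 x 379 x 14 mm, 0.8 kg, damped: below 1.40 it sinks shut by itself in 3 to 8 s at up to 1 rad/s unless the stay is locked. Raised past about 1.45, the stay's spring takes it over the top into the lock; let go, it sags to rest at 1.44 and stays up.
- lid_middle (a point): Centre of the lid's outer (upper) face; when shut, 109 mm above the bench.
- lid_bar (a point): Middle of the lid's bar handle: round steel bar 10 mm thick, 110 mm long along the chest's y, 35 mm out from the lid's front edge (30 mm clear behind it), 231 mm from the hinge axis in the lid's plane; 102 mm above the bench when shut. Can be pinched from above, one finger before and one behind, and turns between the fingers. 4 to 7 N raise it.
- stay_knee (a joint): Knee of the folding stay, rad: 0 folded (lid shut), 2.29 links in line (lid highest), 2.69 on its stop: past centre, locked. To close, the knee must be pushed back through 2.29, lifting the lid 3 degrees (14 mm at the bar) on the way; 3 N do it. A spring drives it to the lock from about 2.0 up; below about 1.7 the lid's weight folds it the rest of the way.
- knee_tab (a point): Middle of the thumb tab on the stay's knee: flat steel 20 x 34 x 5 mm sticking out towards the chest's -y; 32 mm from the left inner wall. Locked, it is 80 mm in front of the hinge axis and 4 mm above it. It folds back and down: push it along 0.86 back, 0.51 down (chest frame), 18 mm to dead centre, about 42 mm in all; best with fingertips tilted forward, clear of the raised lid.
- knee_pin (a point): Knee pivot of the stay, 20 mm from knee_tab towards the chest's left wall. The stay is two flat steel links of 83 mm, 12 mm off the left inner wall, from the chest's side to the lid.
- stay_bay (a point): Middle of the 55 mm wide bay along the chest's left wall, at rim height, kept free for the stay: the ledges stop short of it.
- wax: Bar of ski wax, cream coloured, 100 (own x) x 42 (own y) x 24 mm, 120 g, lying on the shut lid. Origin: centre of its underside.
- tray: Open black plastic tray fixed on the bench left of the chest, 180 (own x) x 150 (own y) mm outside, walls 4 mm thick and 45 mm high, floor 4 mm. Origin: centre of its underside.
- brush_1: Ski tuning brush on the bench right of the chest; up to four alike, some absent. Wooden block 150 (own x) x 50 (own y) x 26 mm over a field of stiff dark bristles 92 x 42 x 20 mm; 46 mm high, 180 g, standing on its bristles. Origin: centre of the bristle tips, z up; the block is 20 to 46 mm above it and overhangs the bristles 29 mm at each end.
- brush_2: Tuning brush like brush_1 (may be absent).
- brush_3: Tuning brush like brush_1 (may be absent).
- brush_4: Tuning brush like brush_1 (may be absent).
- wax_iron: Bystander: wax iron standing on its aluminium sole (170 x 90 mm, 100 mm high) on the bench at the far left. Origin: centre of its underside.
- bench_broom: Bystander: hand broom with green bristles and white handle, 270 mm long, lying behind the chest. Origin: underside, where handle meets head.
Not all that is in view belongs to the job. What is shaped like the brush_4 but red is not meant.

How it is judged:
On the way, in this order (a step that is already met when the one before it is completed fails the run):
1. the wax bar lies in the tray, the lid still shut (x of wax in the frame of tray between -0.09 and 0.09 m and y of wax in the frame of tray between -0.075 and 0.075 m and z of wax in the frame of tray below 0.035 m and value of joint lid below 0.1 rad), for 0.2 s.
2. the lid is up and its stay is locked past centre (value of joint stay_knee above 2.5 rad and value of joint lid above 1.38 rad), for 0.3 s.
3. every tuning brush lies bristles down across the two ledges, the lid still locked open (all of step 2 and x of brush_1 in the frame of chest between -0.016 and 0.016 m and y of brush_1 in the frame of chest between -0.165 and 0.135 m and z of brush_1 in the frame of chest between 0.024 and 0.037 m and angle between each of brush_1, brush_2, brush_3, brush_4's own z axis and vertical below 0.12 rad and x of brush_2 in the frame of chest between -0.016 and 0.016 m and y of brush_2 in the frame of chest between -0.165 and 0.135 m and z of brush_2 in the frame of chest between 0.024 and 0.037 m and x of brush_3 in the frame of chest between -0.016 and 0.016 m and y of brush_3 in the frame of chest between -0.165 and 0.135 m and z of brush_3 in the frame of chest between 0.024 and 0.037 m and x of brush_4 in the frame of chest between -0.016 and 0.016 m and y of brush_4 in the frame of chest between -0.165 and 0.135 m and z of brush_4 in the frame of chest between 0.024 and 0.037 m and linear speed of each of brush_1, brush_2, brush_3, brush_4 below 0.03 m/s and contact force between the fingers and brush_1 below 0.3 N and contact force between the fingers and brush_2 below 0.3 N and contact force between the fingers and brush_3 below 0.3 N and contact force between the fingers and brush_4 below 0.3 N), for 0.3 s.
4. the lid has been eased off its lock and the knee folded (value of joint stay_knee below 2 rad), for 0.05 s.
At the end, for the whole second after the job is handed in: The lid is shut (within 0.03 rad), the wax bar lies in the tray, and every brush present lies at rest bristles down across both ledges inside the chest: origin 24 to 37 mm above the chest's, within 16 mm of its middle front to back, tilted less than 0.12 rad (value of joint lid below 0.03 rad and velocity of joint lid below 0.05 rad/s and x of brush_1 in the frame of chest between -0.016 and 0.016 m and y of brush_1 in the frame of chest between -0.165 and 0.135 m and z of brush_1 in the frame of chest between 0.024 and 0.037 m and angle between each of brush_1, brush_2, brush_3, brush_4's own z axis and vertical below 0.12 rad and x of brush_2 in the frame of chest between -0.016 and 0.016 m and y of brush_2 in the frame of chest between -0.165 and 0.135 m and z of brush_2 in the frame of chest between 0.024 and 0.037 m and x of brush_3 in the frame of chest between -0.016 and 0.016 m and y of brush_3 in the frame of chest between -0.165 and 0.135 m and z of brush_3 in the frame of chest between 0.024 and 0.037 m and x of brush_4 in the frame of chest between -0.016 and 0.016 m and y of brush_4 in the frame of chest between -0.165 and 0.135 m and z of brush_4 in the frame of chest between 0.024 and 0.037 m and linear speed of each of brush_1, brush_2, brush_3, brush_4 below 0.03 m/s and x of wax in the frame of tray between -0.09 and 0.09 m and y of wax in the frame of tray between -0.075 and 0.075 m and z of wax in the frame of tray below 0.035 m); the robot touches nothing.
It fails at once if the lid slams (it closes faster than 2.5 rad/s) (velocity of joint lid below -2.5 rad/s).
It fails at once if the wax iron is pushed more than 30 mm (distance of wax_iron from where it was at the start of the episode above 0.03 m).
It fails at once if the bench broom is pushed more than 30 mm (distance of bench_broom from where it was at the start of the episode above 0.03 m).
Of brush_1, brush_2, brush_3, brush_4 only 2 to 4 are there at a start; the rules pass over those that are not, and their reading is None.
At some moment in a run one of brush_1, brush_2, brush_3, brush_4 may be knocked a few centimetres aside while the robot is not near it.
Once in a run the grip may slacken for a moment while it holds something.
It also fails if it takes over 210 s, if anything falls off the work surface, if the arm or the gripper's body presses on something with over 40 N, if the wrist force passes 120 N, or if a joint passes its speed limit or range.

## Working session

There is one attempt and no reset: what is moved stays moved. The work goes in short steps, Python scripts to look and compute and a tool call to move; the robot and the scene stay as the last step left them, time stands still between calls to the robot, and variables do not carry over. Pictures are saved under pics/ and viewed, and the job is handed in when it is done.

Besides the shell and the picture viewer there is one more tool, called after "Request:" as a command line: name --pt "numbers of a row" for each row, then --argument value for the rest. arm_command: Moves the arm, as the interface text tells. Its arguments: {"type":"object","properties":{"offset":{"type":"array"},"spin":{"type":"array"},"claw":{"type":"number"},"force":{"type":"number"}},"required":["offset","spin"]}

```bash
ls; mkdir -p pics; python3 - <<'E'
from station import robot
import cv2
s=robot.read_state()
print({k:(v if not hasattr(v,'round') else v) for k,v in s.items()}, robot.grip_depth)
for n in ("top","side","wrist"):
    p=robot.get_image(n); cv2.imwrite(f"pics/{n}0.png",p["frame"][:,:,::-1]); print(n,p["fovy"],p["cx"],p["cy"],p["T"].round(3).tolist(),[k for k in p])
E
```

```text
pics
{'time_s': 0.0, 'q': array([-1.22291083e+00,  2.64772782e-01,  1.60539777e+00,  1.04226456e-05,
        1.27368233e+00, -3.68916720e-02]), 'qd': array([ 0.00081458, -0.00088374, -0.00116337,  0.00079395,  0.00056925,
       -0.00122512]), 'joint_efforts': array([-1.99284397e-03, -5.15117526e+01, -3.67312896e+01, -2.31380800e-04,
        1.29561828e-02,  1.13192630e-05]), 'tcp_pos': array([ 0.25309543, -0.62488543,  0.20003604]), 'tool_rot': array([-3.08143890e+00, -6.00252961e-01,  5.34007173e-04]), 'contact_force': array([ 0.69648268,  0.20264197, -0.54595436]), 'torque': array([-0.00352775,  0.04730589, -0.00824229]), 'width': 1.0015625210446362} 0.0187
top 57.20138377994984 279.17909865698425 210.9330616721633 [[0.005, 0.989, -0.147, 0.422], [-1.0, 0.002, -0.023, -0.046], [-0.023, 0.147, 0.989, 1.203], [0.0, 0.0, 0.0, 1.0]] ['frame', 'fovy', 'cx', 'cy', 'T', 'shot']
side 51.20914919994579 280.5909116885048 214.78909971262743 [[-0.998, 0.031, -0.051, 0.515], [-0.057, -0.749, 0.66, 0.785], [-0.017, 0.662, 0.749, 1.019], [0.0, 0.0, 0.0, 1.0]] ['frame', 'fovy', 'cx', 'cy', 'T', 'shot']
wrist 70.35655701529691 279.374316614575 210.07292751587087 [[0.376, 0.885, 0.275, 0.324], [-0.927, 0.36, 0.109, -0.597], [-0.002, -0.295, 0.955, 0.373], [0.0, 0.0, 0.0, 1.0]] ['frame', 'fovy', 'cx', 'cy', 'T', 'shot']
```

View pics/top0.png

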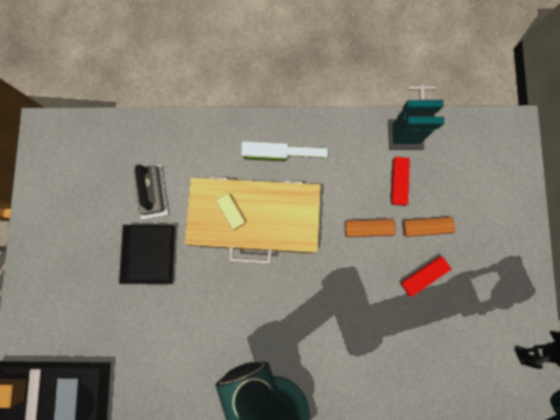

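View pics/side0.png

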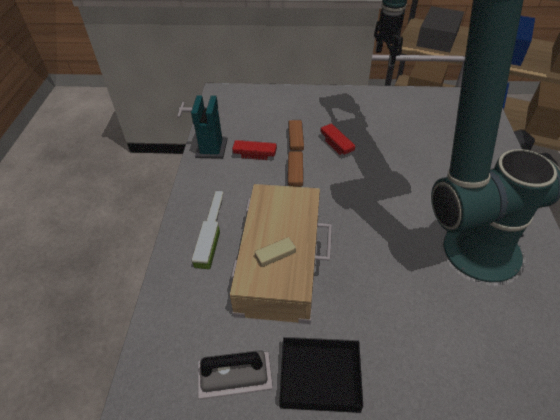

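View pics/wrist0.png

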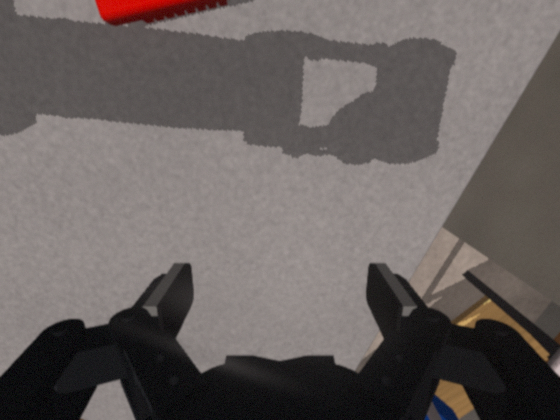

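```bash
cat > h.py <<'E'
from station import robot
import numpy as np, cv2
from scipy.spatial.transform import Rotation as R
def K(p):
    h=p["frame"].shape[0]; f=h/2/np.tan(np.radians(p["fovy"])/2)
    return np.array([[f,0,p["cx"]],[0,f,p["cy"]],[0,0,1.]])
def w(p,uv,z):
    uv=np.atleast_2d(np.asarray(uv,float)); k=K(p)
    d=np.c_[(uv[:,0]-k[0,2])/k[0,0],-(uv[:,1]-k[1,2])/k[1,1],-np.ones(len(uv))]@p["T"][:3,:3].T
    o=p["T"][:3,3]; return o+d*((z-o[2])/d[:,2])[:,None]
def proj(p,X):
    X=np.atleast_2d(X); c=(X-p["T"][:3,3])@p["T"][:3,:3]; k=K(p)
    return np.c_[k[0,2]+k[0,0]*c[:,0]/-c[:,2],k[1,2]-k[1,1]*c[:,1]/-c[:,2]]
def rect(p,reg,z):
    "min area rect in world plane z of region: centre, long,short, yaw of long"
    v,u=np.nonzero(reg); X=w(p,np.c_[u,v],z)[:,:2]
    (c,s,a)=cv2.minAreaRect((X*1000).astype(np.float32))
    if s[0]<s[1]: s=(s[1],s[0]); a+=90
    return np.round(c,1),np.round(s,1),round((a+90)%180-90,1)
def save(p,n,box=None,sc=1):
    f=p["frame"][:,:,::-1]
    if box: f=f[box[1]:box[3],box[0]:box[2]]
    cv2.imwrite(f"pics/{n}.png",cv2.resize(f,None,fx=sc,fy=sc,interpolation=cv2.INTER_CUBIC))
def st():
    s=robot.read_state(); Rm=R.from_rotvec(s["tool_rot"]).as_matrix()
    print("t",round(s["time_s"],2),"tcp",(s["tcp_pos"]*1000).round(1),"yawx",round(np.degrees(np.arctan2(Rm[1,0],Rm[0,0])),2),"tz",Rm[:,2].round(3),"F",s["contact_force"].round(1),"w",round(s["width"],3),"q",s["q"].round(2))
    return s,Rm
def togo(Rm,tcp,target_mm):
    return (Rm.T@(np.asarray(target_mm)-tcp*1000)).round(1)
E
cat > a.py <<'E'
from h import *
for n in ("top","side"):
    p=robot.get_image(n)
    for lab,z in (("chest",.1),("lid",.109),("wax",.133),("tray",.045),("brush_1",.046),("wax_iron",0),("bench_broom",0.02),("lid_bar",.102)):
        try:
            for o in robot.outline_of(p,lab):
                if o["region"].any(): print(n,lab,round(o["confidence"],2),np.round(o["rect"]),*rect(p,o["region"],z))
        except Exception as e: print(lab,e)
E
python3 a.py
```

```text
top chest 0.89 [257. 220. 136.  88.] [561.5  56.7] [386.9 246. ] 87.6
top chest 0.44 [371. 231.  52.  20.] [ 537.9 -278.9] [140.7  48.9] -89.8
top chest 0.43 [254. 220. 136.  85.] [557.9  57.8] [382.6 237.9] 86.9
top lid 0.71 [254. 218. 137.  86.] [556.7  56.7] [379.4 235.9] 86.9
top wax 0.92 [230. 210.  29.  37.] [580.4 115.9] [105.4  47.5] 31.4
top wax 0.16 [371. 230.  52.  18.] [ 534.5 -273.1] [138.7  47.4] -89.8
top tray 0.93 [148. 254.  54.  58.] [463.8 378.7] [177.3 163.2] 0.1
top tray 0.62 [254. 218. 137.  85.] [567.9  62.6] [407.1 257.2] 86.7
top brush_1 0.86 [427. 276.  47.  42.] [ 403.9 -451.1] [154.7  54. ] -57.9
top brush_1 0.84 [401. 181.  17.  50.] [ 688.7 -387.4] [152.1  54.1] -5.1
top brush_1 0.68 [371. 231.  52.  17.] [ 543.6 -291.4] [149.8  51.3] -89.8
top brush_1 0.67 [431. 227.  55.  17.] [ 549.1 -466.6] [149.8  50.4] -85.4
top brush_1 0.18 [252. 221. 146.  91.] [568.   62.1] [405.7 260.9] 86.8
top wax_iron 0.87 [151. 193.  40.  56.] [668.2 395. ] [183.2  96.5] 9.5
top wax_iron 0.52 [253. 221. 134.  87.] [572.8  67.5] [418.  269.4] 86.6
top bench_broom 0.73 [285. 
[... 381 characters left out ...]
4 126.4] [102.7  53.1] 28.8
side brush_1 0.94 [253. 150.  42.  23.] [ 690.8 -367.2] [152.   98.7] -4.9
side brush_1 0.88 [296. 136.  20.  31.] [ 550.7 -451.9] [169.5  50.7] -85.9
side brush_1 0.72 [339. 142.  36.  26.] [ 409.2 -436.3] [168.8  80. ] -64.4
side brush_1 0.7 [294. 169.  14.  39.] [ 546.1 -280.3] [163.9  47.4] -87.9
side brush_1 0.69 [281. 241. 101. 120.] [561.5  11.3] [415.4 252.2] 86.7
side wax_iron 0.65 [236. 374.  77.  48.] [666.5 387.8] [172.4 100. ] 11.0
side wax_iron 0.64 [281. 256.  99. 134.] [567.1   4.9] [492.  273.3] 86.9
side bench_broom 0.73 [208. 232.  27.  79.] [789.2 -39.1] [298.4  59.6] 87.5
side lid_bar 0.68 [280. 244. 103. 121.] [558.2  55.3] [392.9 240.9] 86.9
```

```bash
cat > b.py <<'E'
from h import *
p=robot.get_image("top"); hsv=cv2.cvtColor(p["frame"],cv2.COLOR_RGB2HSV)
print(hsv[220,280],hsv[228,370],hsv[210,230],hsv[228,430])
def col(lo,hi): return cv2.inRange(hsv,lo,hi)
m=col((12,70,120),(30,255,255)); m[:,:180]=0;m[:,335:]=0;m[:170]=0;m[260:]=0
m=cv2.morphologyEx(m,cv2.MORPH_CLOSE,np.ones((9,9)))
print("lid",rect(p,m>0,.109)); 
m=col((5,120,80),(15,255,255)); m[:,:335]=0
n,l,s,c=cv2.connectedComponentsWithStats(m)
for i in range(1,n):
    if s[i,4]>100: print("brush",s[i],rect(p,l==i,.046))
save(p,"crop1",(180,160,480,300),2.6)
p=robot.get_image("side");save(p,"crop2",(180,90,380,330),2.5)
E
python3 b.py
```

```text
[ 24 126 214] [ 14 186 193] [ 33  80 221] [ 14 191 187]
lid (array([575. ,  55.5]), array([383.6, 203.4]), 86.9)
brush [403 217  52  19 818] (array([ 548. , -466.1]), array([150.1,  49.2]), -85.4)
brush [345 219  50  18 805] (array([ 543.6, -290.5]), array([147.7,  49.2]), -88.0)
```

View pics/crop1.png

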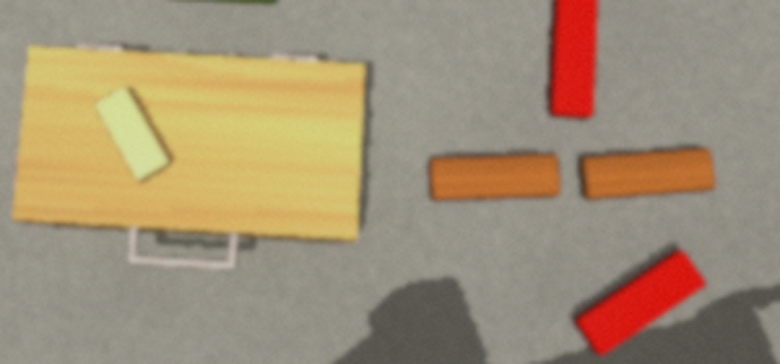

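View pics/crop2.png

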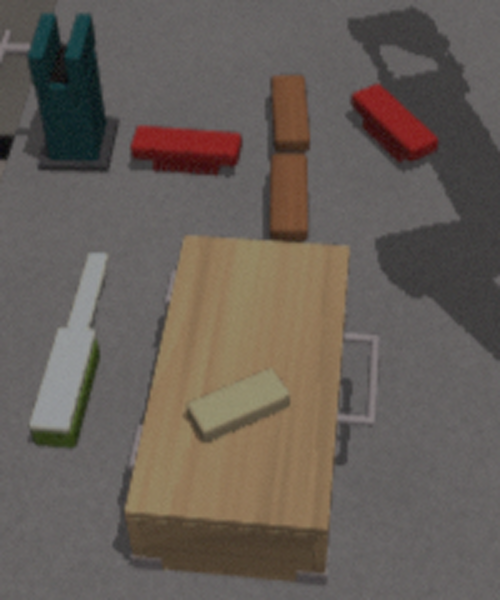

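```bash
cat >> h.py <<'E'
def plan(target,yaw,rows=5,last_of=None):
    "rows toward target; last_of = total rows over which to spread"
    s,Rm=st(); n=last_of or rows
    p=s["tcp_pos"]*1000; y=np.degrees(np.arctan2(Rm[1,0],Rm[0,0])); 
    dy=(yaw-y+180)%360-180; d=(np.asarray(target,float)-p)
    # tool z not quite down -> use actual Rm spun
    O=[];S=[]
    for i in range(min(rows,n)):
        a=np.radians(-dy*i/n) # spin about tool z is opposite to yaw
        Ri=Rm@R.from_rotvec([0,0,a]).as_matrix()
        O.append((Ri.T@d/n).round(1).tolist()); S.append(round(-dy/n,2))
    print("dist",np.linalg.norm(d).round(1),"dyaw",round(dy,2)); print("offset",O,"spin",S)
E
python3 -c "
from h import *
plan((580,116,200),31.4,5,18)
p=robot.get_image('top');print(w(p,[[230,262],[270,262]],.102))"
```

```text
t 1.15 tcp [ 253.4 -625.6  201.4] yawx 22.05 tz [ 0. -0. -1.] F [-0.8  0.3  0.4] w 1.0 q [-1.22  0.26  1.6  -0.    1.27 -0.04]
dist 810.4 dyaw 9.35
offset [[32.3, -31.4, 0.1], [32.6, -31.1, 0.1], [32.8, -30.8, 0.1], [33.1, -30.5, 0.1], [33.4, -30.2, 0.1]] spin [np.float64(-0.52), np.float64(-0.52), np.float64(-0.52), np.float64(-0.52), np.float64(-0.52)]
[[0.43794804 0.11909731 0.102     ]
 [0.43850313 0.00524618 0.102     ]]
```

Request:
arm_command --pt "32 -31 0" --pt "33 -31 0" --pt "33 -31 0" --pt "33 -31 0" --pt "33 -30 0" --spin '[-0.5, -0.5, -0.5, -0.5, -0.5]'

```text
time_s: 1.7
tcp_pos: [0.3442, -0.4193, 0.2001]
tool_rot: [3.07, 0.656, -0.0]
contact_force: [0.7, 0.4, 0.1]
width: 1.001
```

Request:
arm_command --pt "33 -31 0" --pt "33 -31 0" --pt "33 -31 0" --pt "33 -31 0" --pt "33 -30 0" --spin '[-0.5, -0.5, -0.5, -0.5, -0.5]'

```text
time_s: 2.2
tcp_pos: [0.4307, -0.2015, 0.201]
tool_rot: [3.052, 0.721, 0.005]
contact_force: [0.1, 0.0, 0.1]
width: 0.999
```

```bash
python3 -c "
from h import *
plan((580,116,200),31.4,5,10)"
```

```text
t 2.2 tcp [ 430.7 -201.5  201. ] yawx 26.6 tz [ 0.004 -0.005 -1.   ] F [0.1 0.  0.1] w 0.999 q [-0.49 -0.13  2.02 -0.    1.24  0.62]
dist 350.9 dyaw 4.8
offset [[27.6, -21.7, 0.0], [27.8, -21.5, 0.0], [27.9, -21.2, 0.0], [28.1, -21.0, 0.0], [28.3, -20.8, 0.0]] spin [np.float64(-0.48), np.float64(-0.48), np.float64(-0.48), np.float64(-0.48), np.float64(-0.48)]
```

Request:
arm_command --pt "36 -28 0" --pt "36 -28 0" --pt "36 -28 0" --pt "36 -28 0" --pt "36 -28 0" --spin '[-0.6, -0.6, -0.6, -0.6, -0.6]'

```text
time_s: 2.7
tcp_pos: [0.5272, 0.0155, 0.2028]
tool_rot: [3.028, 0.803, 0.013]
contact_force: [0.0, -0.0, 0.5]
width: 0.995
```

```bash
python3 -c "
from h import *
plan((560,90,200),31.4,5,5)"
```

```text
t 2.7 tcp [527.2  15.5 202.8] yawx 29.71 tz [ 0.011 -0.007 -1.   ] F [ 0.  -0.   0.5] w 0.995 q [-0.01 -0.02  1.92 -0.01  1.23  1.04]
dist 81.5 dyaw 1.69
offset [[13.1, -9.7, 0.5], [13.1, -9.6, 0.5], [13.2, -9.5, 0.5], [13.3, -9.5, 0.5], [13.3, -9.4, 0.5]] spin [np.float64(-0.34), np.float64(-0.34), np.float64(-0.34), np.float64(-0.34), np.float64(-0.34)]
```

Request:
arm_command --pt "19 -12 1" --pt "19 -12 1" --pt "19 -12 1" --pt "19 -12 1" --pt "10 -6 1" --spin '[-0.3, -0.3, -0.3, -0.3, -0.3]'

```text
time_s: 3.2
tcp_pos: [0.577, 0.1154, 0.1988]
tool_rot: [3.014, 0.856, 0.018]
contact_force: [-0.8, -0.9, -0.4]
width: 0.997
```

```bash
python3 -c "
from h import *
p=robot.get_image('wrist');save(p,'w1')
for o in robot.outline_of(p,'wax'):
  print(o['confidence'],np.round(o['rect']),rect(p,o['region'],.133),rect(p,o['region'],.121))
plan((580,116,112),31.4,5,5)"
```

```text
0.58 [278. 202.  51. 119.] (array([583.3, 120.7]), array([100.9,  42.9]), 30.9) (array([580.5, 119. ]), array([106. ,  45.1]), 30.9)
0.23 [321. 185. 435. 355.] (array([565.5,  68.1]), array([344. , 212.2]), 86.9) (array([561.8,  63.7]), array([361.3, 222.8]), 86.9)
t 3.3 tcp [576.7 114.8 198.5] yawx 31.73 tz [ 0.013 -0.006 -1.   ] F [ 0.3 -1.2 -0.1] w 1.0 q [ 0.16  0.09  1.81 -0.01  1.23  1.18]
dist 86.5 dyaw -0.33
offset [[0.5, -0.0, 17.3], [0.5, -0.1, 17.3], [0.5, -0.1, 17.3], [0.5, -0.1, 17.3], [0.5, -0.1, 17.3]] spin [np.float64(0.07), np.float64(0.07), np.float64(0.07), np.float64(0.07), np.float64(0.07)]
```

View pics/w1.png

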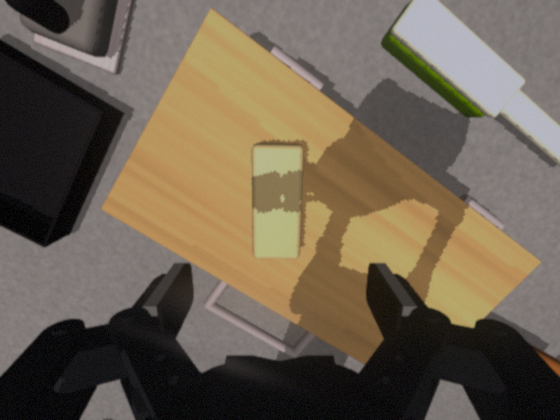

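```bash
python3 -c "
from h import *
p=robot.get_image('wrist')
c=w(p,[[210,9],[541,262],[102,209]],.109)*1000
print(c.round(1), (c[1,:2]-c[0,:2]), np.linalg.norm(c[1]-c[0]),np.linalg.norm(c[2]-c[0]),'centre',((c[1]+c[2])/2).round(1),'yaw',np.degrees(np.arctan2(*(c[1]-c[0])[:2])))
plan((583,120,113),31,5,5)"
```

```text
[[ 682.6  241.3  109. ]
 [ 663.1 -135.9  109. ]
 [ 489.7  250.4  109. ]] [ -19.50448988 -377.18208845] 377.68605080338665 193.10181662631754 centre [576.4  57.2 109. ] yaw -177.03981052988934
t 3.35 tcp [576.2 113.8 198.5] yawx 31.69 tz [ 0.012 -0.006 -1.   ] F [0.6 0.8 0.5] w 0.997 q [ 0.16  0.09  1.81 -0.01  1.23  1.18]
dist 86.0 dyaw -0.69
offset [[1.7, -0.5, 17.1], [1.7, -0.5, 17.1], [1.7, -0.6, 17.1], [1.7, -0.6, 17.1], [1.7, -0.6, 17.1]] spin [np.float64(0.14), np.float64(0.14), np.float64(0.14), np.float64(0.14), np.float64(0.14)]
```

Request:
arm_command --pt "2 -1 17" --pt "2 -1 17" --pt "2 0 17" --pt "1 -1 17" --pt "1 0 15" --spin '[0, 0, 0, 0, 0]'

```text
time_s: 3.85
tcp_pos: [0.5837, 0.1142, 0.1175]
tool_rot: [3.012, 0.847, 0.025]
contact_force: [-0.8, 0.4, 0.2]
width: 0.995
```

Request:
arm_command --pt "0 0 0" --pt "0 0 0" --pt "0 0 0" --pt "0 0 0" --pt "0 0 0" --spin '[0, 0, 0, 0, 0]' --claw 0 --force 40

```text
time_s: 4.35
tcp_pos: [0.5828, 0.1116, 0.1175]
tool_rot: [3.012, 0.843, 0.023]
contact_force: [-0.4, -0.4, 0.2]
width: 0.146
```

Request:
arm_command --pt "0 0 0" --pt "0 0 -10" --pt "0 0 -20" --pt "0 0 -20" --pt "0 0 -20" --spin '[0, 0, 0, 0, 0]'

```text
time_s: 4.85
tcp_pos: [0.5797, 0.1124, 0.1893]
tool_rot: [3.012, 0.844, 0.016]
contact_force: [0.3, 0.1, -0.1]
width: -0.003
```

```bash
python3 -c "
from h import *
p=robot.get_image('wrist');save(p,'w2')
plan((464,379,185),31,5,5)"
```

```text
t 4.9 tcp [582.3 112.9 194. ] yawx 31.32 tz [ 0.02  -0.009 -1.   ] F [ 1.9 -0.4  2.6] w 0.0 q [ 0.16  0.1   1.81 -0.01  1.21  1.19]
dist 291.4 dyaw -0.32
offset [[7.4, -57.8, 0.9], [7.4, -57.8, 0.9], [7.3, -57.8, 0.9], [7.2, -57.8, 0.9], [7.2, -57.8, 0.9]] spin [np.float64(0.06), np.float64(0.06), np.float64(0.06), np.float64(0.06), np.float64(0.06)]
```

View pics/w2.png

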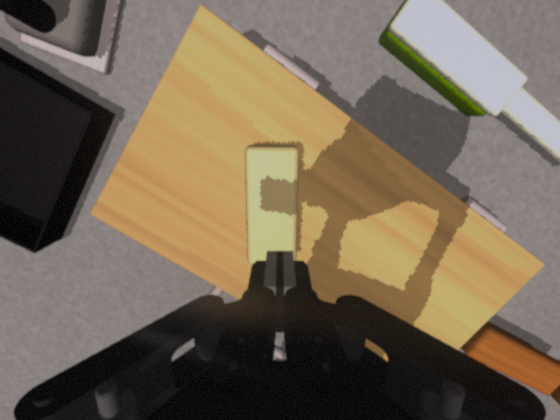

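```bash
python3 -c "
from h import *
p=robot.get_image('wrist')
s,Rm=st()
print(proj(p,s['tcp_pos']),proj(p,[.583,.12,.133]), p['T'].round(3))
# camera in tool frame
print((Rm.T@(p['T'][:3,3]-s['tcp_pos'])).round(3),(Rm.T@p['T'][:3,:3]).round(3))
for n in('top','side'):
  q=robot.get_image(n); save(q,n+'2',(140,130,380,330),3)
  print(n,proj(q,s['tcp_pos']))
  for o in robot.outline_of(q,'wax'): print(o['confidence'],np.round(o['rect']),rect(q,o['region'],.133))
"
```

```text
t 4.95 tcp [582.7 112.9 192.7] yawx 31.32 tz [ 0.021 -0.009 -1.   ] F [-0.4  0.3  0.5] w -0.001 q [ 0.16  0.1   1.81 -0.01  1.21  1.19]
[[279.17598353 243.25018837]] [[270.70774002 210.52654202]] [[ 0.52   0.822  0.233  0.644]
 [-0.854  0.494  0.162  0.154]
 [ 0.018 -0.283  0.959  0.368]
 [ 0.     0.     0.     1.   ]]
[ 0.076  0.    -0.174] [[ 0.     0.955  0.296]
 [ 1.    -0.     0.001]
 [ 0.001  0.296 -0.955]]
top [[228.55414524 206.70877642]]
0.7 [238. 215.  15.  32.] (array([568. , 105.1]), array([69. , 38.7]), 27.3)
0.69 [256. 222. 133.  86.] (array([553.6,  54.6]), array([375.5, 231.5]), 90.0)
side [[274.72160513 231.62175015]]
0.97 [275. 251.  41.  30.] (array([583.1, 127. ]), array([104.7,  53.9]), 32.2)
0.39 [282. 255.  97. 136.] (array([560.4, 104.7]), array([430.4, 236.6]), 86.2)
```

View pics/top2.png

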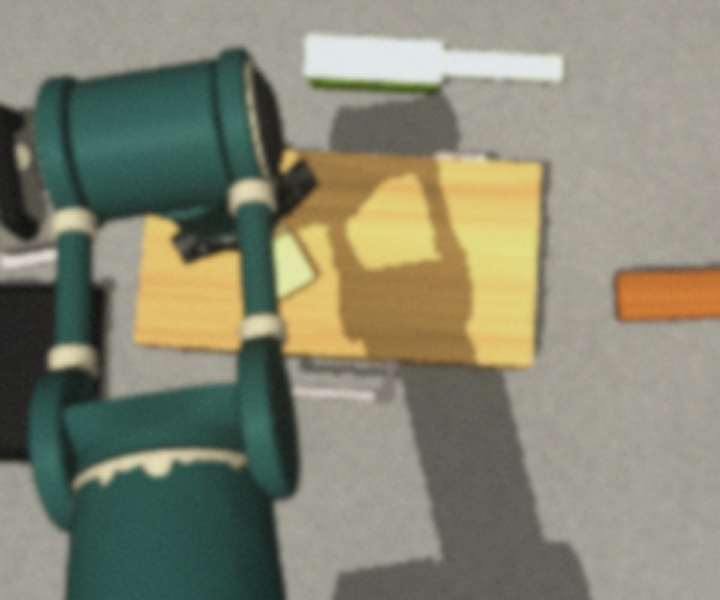

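View pics/side2.png

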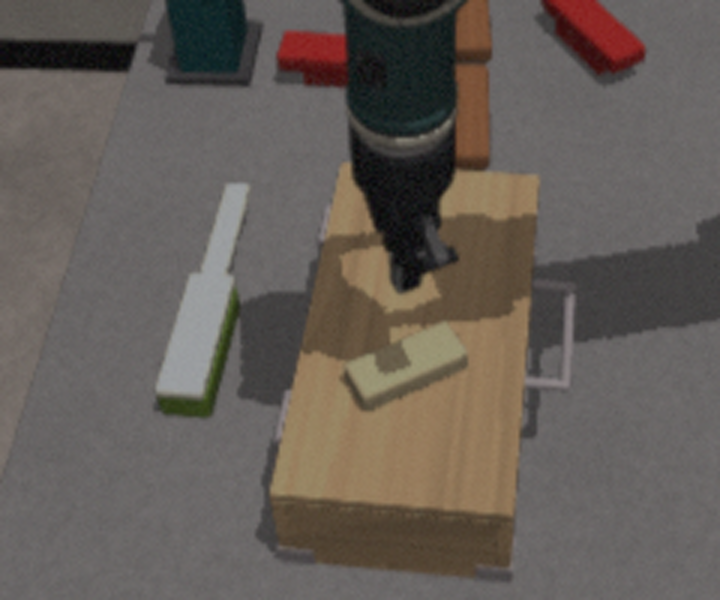

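```bash
python3 -c "
from h import *
p=robot.get_image('wrist');save(p,'w3',(200,220,360,320),5)
p=robot.get_image('side');save(p,'s3',(235,190,305,250),10)
plan((583,120,118),31,5,5)"
```

```text
t 5.25 tcp [578.8 112.1 186.3] yawx 31.31 tz [ 0.01 -0.01 -1.  ] F [-0.2 -0.9 -0.6] w -0.0 q [ 0.16  0.11  1.82 -0.01  1.21  1.19]
dist 68.8 dyaw -0.31
offset [[1.5, -1.1, 13.6], [1.5, -1.1, 13.6], [1.5, -1.1, 13.6], [1.5, -1.1, 13.6], [1.5, -1.1, 13.6]] spin [np.float64(0.06), np.float64(0.06), np.float64(0.06), np.float64(0.06), np.float64(0.06)]
```

View pics/w3.png

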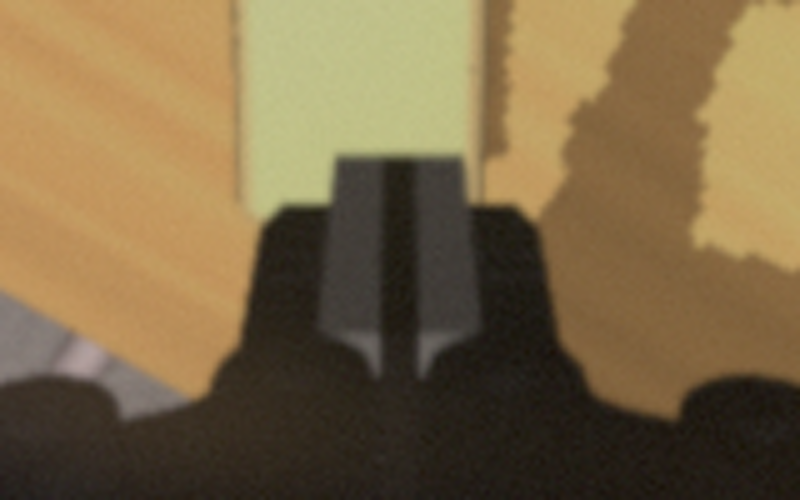

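View pics/s3.png

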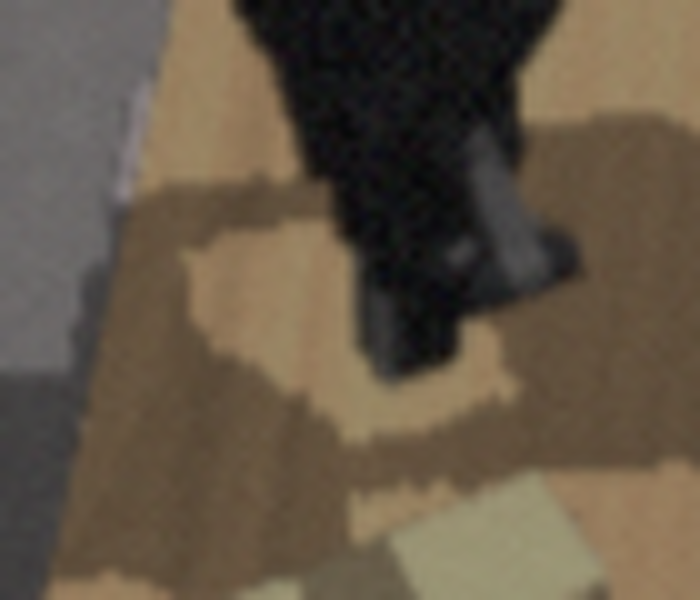

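```bash
python3 -c "
from h import *
q=robot.get_image('side')
for i in range(6):
  s=robot.read_state(); print(s['time_s'],(s['tcp_pos']*1000).round(1),s['q'].round(4),s['qd'].round(3)); robot.get_image('wrist')
print(proj(q,s['tcp_pos']),proj(q,s['tcp_pos']+[0,0,.02]))
"
```

```text
5.3 [578.9 112.1 186.4] [ 0.1567  0.1078  1.8156 -0.0126  1.2093  1.1855] [-0.001 -0.001 -0.007  0.    -0.002 -0.002]
5.35 [579.1 112.1 186.5] [ 0.1566  0.1078  1.8154 -0.0126  1.2093  1.1855] [-0.001 -0.002 -0.006  0.001  0.     0.001]
5.4 [579.2 112.2 186.8] [ 0.1566  0.1077  1.8151 -0.0126  1.2093  1.1855] [ 0.    -0.003 -0.008 -0.001  0.002 -0.   ]
5.45 [579.4 112.2 187. ] [ 0.1566  0.1075  1.8148 -0.0126  1.2094  1.1855] [-0.    -0.005 -0.004 -0.001 -0.    -0.   ]
5.5 [579.5 112.2 187.3] [ 0.1566  0.1074  1.8145 -0.0126  1.2094  1.1855] [ 0.002 -0.005 -0.006 -0.    -0.     0.   ]
5.55 [579.7 112.2 187.4] [ 0.1566  0.1072  1.8143 -0.0126  1.2094  1.1855] [ 0.001 -0.002 -0.003  0.001 -0.    -0.   ]
[[276.04260676 232.83321849]] [[275.83285171 227.59539829]]
```

Request:
arm_command --pt "2 -1 14" --pt "2 -1 14" --pt "2 -1 14" --pt "1 -1 14" --pt "1 -1 14" --spin '[0, 0, 0, 0, 0]' --claw 1

```text
time_s: 6.1
tcp_pos: [0.5862, 0.1207, 0.113]
tool_rot: [3.012, 0.844, 0.019]
contact_force: [-0.6, -0.0, -0.2]
width: 0.848
```

Request:
arm_command --pt "0 0 6" --pt "0 0 6" --pt "0 0 5" --pt "0 0 0" --pt "0 0 0" --spin '[0, 0, 0, 0, 0]'

```text
time_s: 6.6
tcp_pos: [0.5838, 0.1203, 0.0902]
tool_rot: [3.013, 0.844, 0.008]
contact_force: [0.0, 0.2, -0.3]
width: 0.998
```

```bash
python3 -c "
from h import *
st()
p=robot.get_image('side');save(p,'s4',(220,180,330,280),7)
st()"
```

```text
t 6.6 tcp [583.8 120.3  90.2] yawx 31.31 tz [ 0.008 -0.011 -1.   ] F [ 0.   0.2 -0.3] w 0.998 q [ 0.17  0.21  1.89 -0.01  1.04  1.2 ]
t 6.65 tcp [583.9 120.3  90.3] yawx 31.31 tz [ 0.009 -0.011 -1.   ] F [-0.1 -0.1 -0.6] w 1.003 q [ 0.17  0.2   1.89 -0.01  1.04  1.2 ]
```

View pics/s4.png

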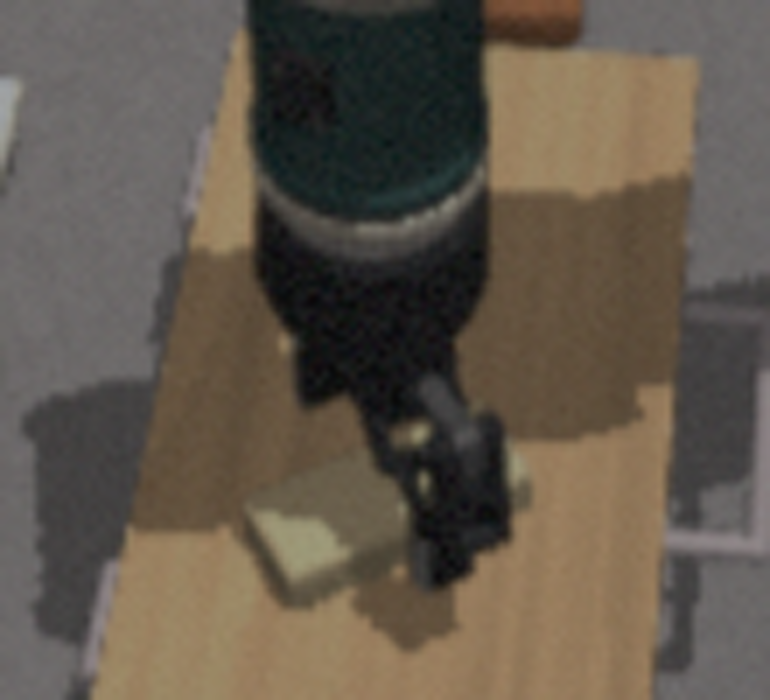

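Request:
arm_command --pt "0 0 2" --pt "0 0 2" --pt "0 0 2" --pt "0 0 2" --pt "0 0 0" --spin '[0, 0, 0, 0, 0]'

```text
time_s: 7.15
tcp_pos: [0.5856, 0.1204, 0.0839]
tool_rot: [3.013, 0.844, 0.015]
contact_force: [-0.5, -0.5, -0.5]
width: 1.0
```

Request:
arm_command --pt "0 0 2" --pt "0 0 2" --pt "0 0 2" --pt "0 0 2" --pt "0 0 0" --spin '[0, 0, 0, 0, 0]'

```text
time_s: 7.65
tcp_pos: [0.5856, 0.1203, 0.075]
tool_rot: [3.013, 0.844, 0.014]
contact_force: [-0.5, 0.2, -0.2]
width: 1.0
```

Request:
arm_command --pt "0 0 2" --pt "0 0 2" --pt "0 0 1" --pt "0 0 1" --pt "0 0 0" --spin '[0, 0, 0, 0, 0]'

```text
time_s: 8.15
tcp_pos: [0.5856, 0.1202, 0.0684]
tool_rot: [3.013, 0.844, 0.014]
contact_force: [0.7, -1.0, -0.5]
width: 1.0
```

```bash
python3 -c "
from h import *
st()
p=robot.get_image('side');save(p,'s5',(220,180,330,280),7)
p=robot.get_image('wrist');save(p,'w5')
st()"
```

```text
t 8.15 tcp [585.6 120.2  68.4] yawx 31.31 tz [ 0.012 -0.01  -1.   ] F [ 0.7 -1.  -0.5] w 1.0 q [ 0.17  0.23  1.91 -0.01  1.    1.2 ]
t 8.25 tcp [585.8 120.2  68.6] yawx 31.3 tz [ 0.013 -0.01  -1.   ] F [-0.2 -1.3 -0.2] w 0.999 q [ 0.17  0.23  1.91 -0.01  1.    1.2 ]
```

View pics/w5.png

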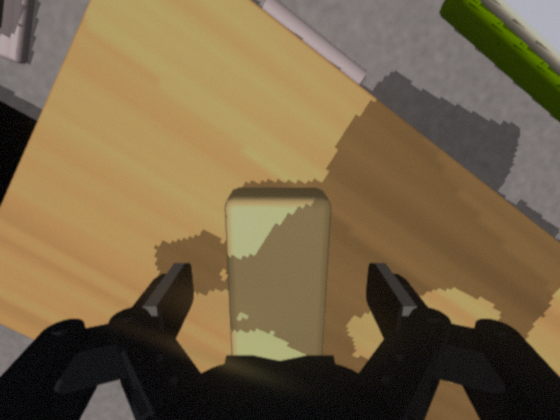

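View pics/s5.png

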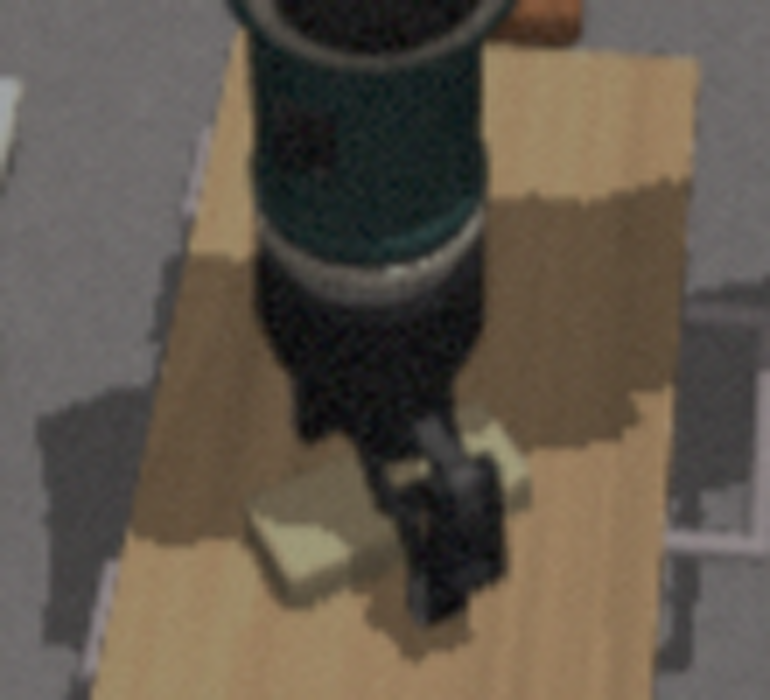

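Request:
arm_command --pt "0 0 0" --pt "0 0 0" --pt "0 0 0" --pt "0 0 0" --pt "0 0 0" --spin '[0, 0, 0, 0, 0]' --claw 0 --force 40

```text
time_s: 8.75
tcp_pos: [0.5859, 0.1293, 0.0789]
tool_rot: [-3.025, -0.842, -0.022]
contact_force: [0.4, -1.0, -1.0]
width: 0.483
```

```bash
python3 -c "
from h import *
st()
p=robot.get_image('wrist');save(p,'w6')
p=robot.get_image('side');save(p,'s6',(220,180,330,280),7)
"
```

```text
t 8.75 tcp [585.9 129.3  78.9] yawx 31.12 tz [ 0.013  0.005 -1.   ] F [ 0.4 -1.  -1. ] w 0.483 q [0.17 0.22 1.9  0.   1.01 1.2 ]
```

View pics/w6.png

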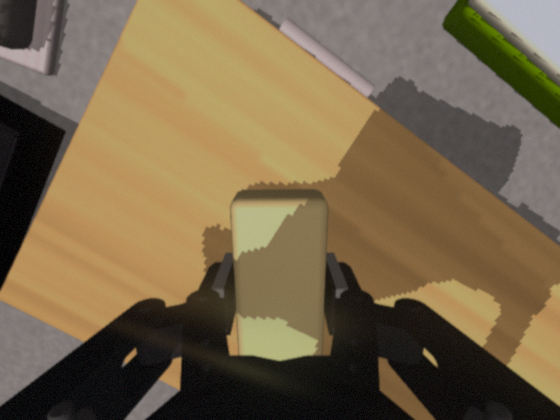

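View pics/s6.png

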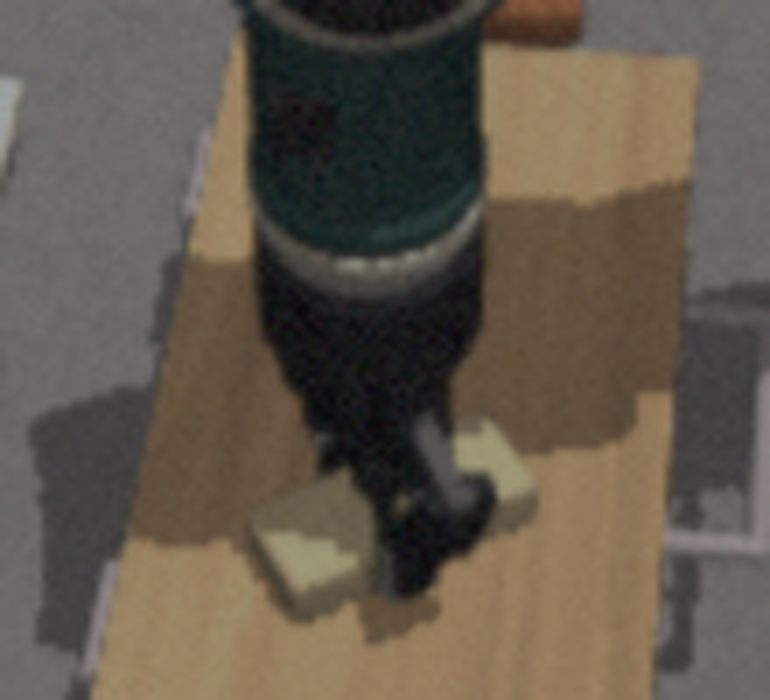

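Request:
arm_command --pt "0 0 -10" --pt "0 0 -15" --pt "0 0 -20" --pt "0 0 -20" --pt "0 0 -20" --spin '[0, 0, 0, 0, 0]'

```text
time_s: 9.35
tcp_pos: [0.5804, 0.1269, 0.163]
tool_rot: [-3.025, -0.84, -0.002]
contact_force: [0.8, 1.1, -1.5]
width: 0.483
```

```bash
python3 -c "
from h import *
plan((464,379,150),31,5,6)
p=robot.get_image('wrist');save(p,'w7')
"
```

```text
t 9.35 tcp [580.4 126.9 163. ] yawx 31.05 tz [ 0.001  0.002 -1.   ] F [ 0.8  1.1 -1.5] w 0.483 q [0.17 0.14 1.83 0.   1.18 1.2 ]
dist 278.0 dyaw -0.05
offset [[5.0, -46.0, 2.2], [5.0, -46.0, 2.2], [5.0, -46.0, 2.2], [5.0, -46.0, 2.2], [5.0, -46.0, 2.2]] spin [np.float64(0.01), np.float64(0.01), np.float64(0.01), np.float64(0.01), np.float64(0.01)]
```

View pics/w7.png

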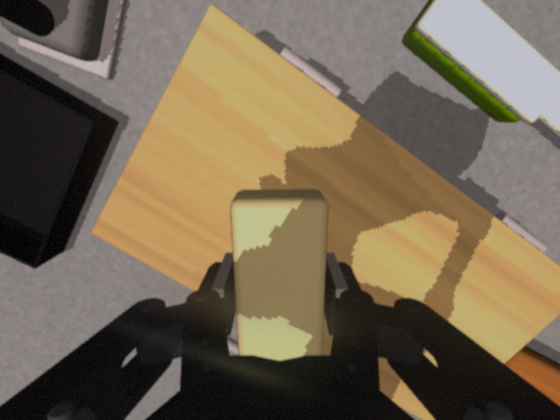

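Request:
arm_command --pt "5 -44 2" --pt "5 -46 2" --pt "5 -46 2" --pt "5 -46 2" --pt "5 -46 2" --spin '[0, 0, 0, 0, 0]'

```text
time_s: 9.9
tcp_pos: [0.4925, 0.3367, 0.1638]
tool_rot: [3.032, 0.821, 0.034]
contact_force: [0.6, -0.4, -1.1]
width: 0.481
```

```bash
python3 -c "
from h import *
plan((464,379,60),31,5,5)
"
```

```text
t 9.9 tcp [492.5 336.7 163.8] yawx 30.31 tz [ 0.021  0.005 -1.   ] F [ 0.6 -0.4 -1.1] w 0.481 q [ 0.56  0.13  1.83 -0.01  1.16  1.61]
dist 115.7 dyaw 0.69
offset [[-1.1, -10.3, 20.7], [-1.1, -10.3, 20.7], [-1.0, -10.3, 20.7], [-1.0, -10.3, 20.7], [-1.0, -10.3, 20.7]] spin [np.float64(-0.14), np.float64(-0.14), np.float64(-0.14), np.float64(-0.14), np.float64(-0.14)]
```

Request:
arm_command --pt "0 -10 8" --pt "0 -10 14" --pt "-1 -10 20" --pt "-1 -9 20" --pt "-1 -9 20" --spin '[0, 0, 0, 0, 0]'

```text
time_s: 10.4
tcp_pos: [0.4677, 0.3831, 0.0816]
tool_rot: [-3.028, -0.827, -0.046]
contact_force: [-0.0, 0.0, -1.4]
width: 0.484
```

```bash
python3 -c "
from h import *
plan((464,379,-18),31,5,5)
p=robot.get_image('side');save(p,'s8',(200,200,400,420),2.7)
p=robot.get_image('wrist');save(p,'w8')
"
```

```text
t 10.4 tcp [467.7 383.1  81.6] yawx 30.55 tz [ 0.028  0.01  -1.   ] F [-0.   0.  -1.4] w 0.484 q [ 0.65  0.21  1.9  -0.01  1.    1.69]
dist 99.7 dyaw 0.45
offset [[-1.6, 0.2, 19.9], [-1.6, 0.2, 19.9], [-1.6, 0.2, 19.9], [-1.6, 0.2, 19.9], [-1.6, 0.2, 19.9]] spin [np.float64(-0.09), np.float64(-0.09), np.float64(-0.09), np.float64(-0.09), np.float64(-0.09)]
```

View pics/s8.png

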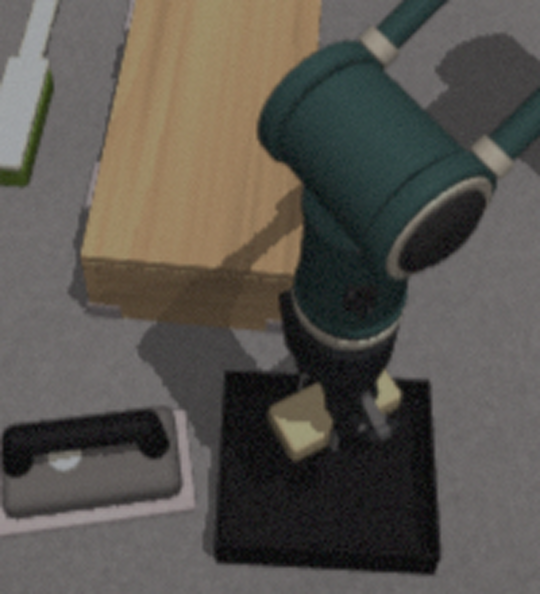

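View pics/w8.png

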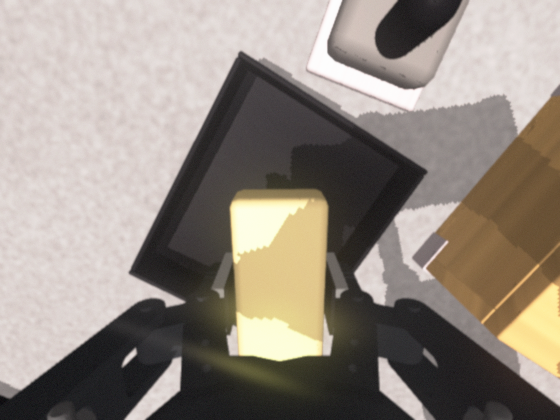

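```bash
python3 -c "
from h import *
p=robot.get_image('wrist')
c=w(p,[[243,55],[425,172],[133,270]],.045)*1000
print(c.round(0),((c[1]+c[2])/2).round(1))
p=robot.get_image('side')
c=w(p,[[200+222/2.7,200+376/2.7],[200+430/2.7,200+380/2.7],[200+438/2.7,200+560/2.7],[200+217/2.7,200+552/2.7]],.045)*1000
print(c.round(0),c.mean(0))
"
```

```text
[[552. 459.  45.]
 [552. 314.  45.]
 [378. 460.  45.]] [464.8 386.7  45. ]
[[555. 320.  45.]
 [374. 315.  45.]
 [377. 467.  45.]
 [551. 470.  45.]] [464.14859854 393.01778708  45.        ]
```

Request:
arm_command --pt "0 -4 20" --pt "0 -2 20" --pt "-1 0 20" --pt "-1 0 20" --pt "-1 0 14" --spin '[0, 0, 0, 0, 0]'

```text
time_s: 11.1
tcp_pos: [0.477, 0.3899, -0.0026]
tool_rot: [-3.024, -0.818, -0.076]
contact_force: [0.0, 1.0, -1.0]
width: 0.482
```

```bash
python3 -c "
from h import *
plan((464,388,-20),31,5,5)
p=robot.get_image('side');save(p,'s9',(200,300,400,420),3.9)
"
```

```text
t 11.1 tcp [477.  389.9  -2.6] yawx 30.29 tz [ 0.045  0.021 -0.999] F [ 0.  1. -1.] w 0.482 q [ 0.65  0.32  1.94 -0.01  0.83  1.7 ]
dist 21.8 dyaw 0.71
offset [[-2.6, -1.0, 3.3], [-2.6, -1.0, 3.3], [-2.6, -1.0, 3.3], [-2.6, -1.0, 3.3], [-2.6, -1.0, 3.3]] spin [np.float64(-0.14), np.float64(-0.14), np.float64(-0.14), np.float64(-0.14), np.float64(-0.14)]
```

View pics/s9.png

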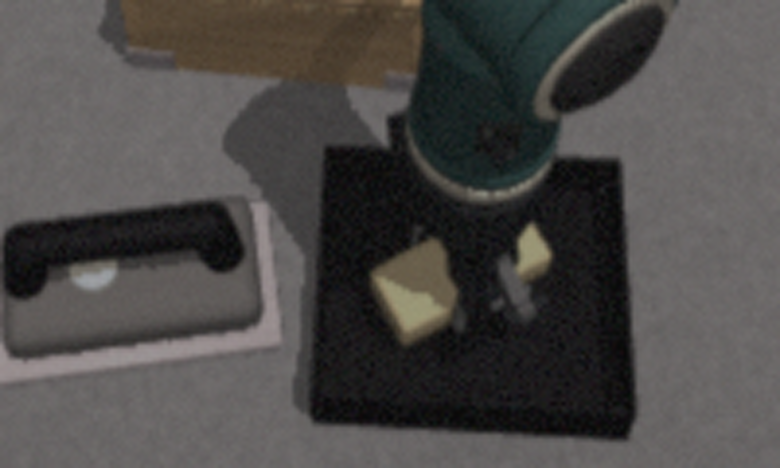

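Request:
arm_command --pt "-2 0 5" --pt "-2 0 5" --pt "-2 0 3" --pt "0 0 2" --pt "0 0 0" --spin '[0, 0, 0, 0, 0]'

```text
time_s: 11.65
tcp_pos: [0.474, 0.3867, -0.0177]
tool_rot: [-3.024, -0.816, -0.08]
contact_force: [-0.8, 0.2, -1.4]
width: 0.483
```

Request:
arm_command --pt "0 0 0" --pt "0 0 0" --pt "0 0 0" --pt "0 0 0" --pt "0 0 0" --spin '[0, 0, 0, 0, 0]' --claw 1

```text
time_s: 12.15
tcp_pos: [0.4758, 0.3885, -0.0151]
tool_rot: [-3.022, -0.816, -0.087]
contact_force: [-0.2, 0.9, -0.0]
width: 0.999
```

Request:
arm_command --pt "0 0 -20" --pt "0 0 -30" --pt "0 0 -40" --pt "0 0 -40" --pt "0 0 -40" --spin '[0, 0, 0, 0, 0]'

```text
time_s: 12.65
tcp_pos: [0.4617, 0.3801, 0.1507]
tool_rot: [-3.029, -0.818, -0.06]
contact_force: [0.3, 0.4, 0.7]
width: 0.996
```

```bash
python3 -c "
from h import *
p=robot.get_image('wrist');save(p,'w10')
for o in robot.outline_of(p,'wax'):
  print(o['confidence'],np.round(o['rect']),rect(p,o['region'],.028))
q=robot.get_image('top');save(q,'t10',(100,150,340,330),3)
cx=np.array([576,57]);a=np.radians(-3);print('bar',cx+[-133*np.cos(a),-133*np.sin(a)])
print(w(q,[[100,150]],0))
plan((443,64,180),87,5,10)
"
```

```text
0.67 [280. 192.  45.  98.] (array([468.3, 382.9]), array([99.6, 41.6]), 32.0)
0.51 [473. 210. 174. 294.] (array([523.4, 172.2]), array([331.7, 179. ]), 44.0)
bar [443.18227188  63.96068218]
[[0.80059373 0.56976906 0.        ]]
t 12.8 tcp [464.8 382.5 154.5] yawx 30.24 tz [ 0.044  0.019 -0.999] F [ 0.4 -0.2  0.3] w 1.005 q [ 0.65  0.13  1.85 -0.01  1.11  1.7 ]
dist 320.3 dyaw 56.76
offset [[-17.8, 26.4, -3.3], [-20.3, 24.5, -3.3], [-22.6, 22.4, -3.3], [-24.7, 20.1, -3.3], [-26.6, 17.5, -3.3]] spin [np.float64(-5.68), np.float64(-5.68), np.float64(-5.68), np.float64(-5.68), np.float64(-5.68)]
```

View pics/w10.png

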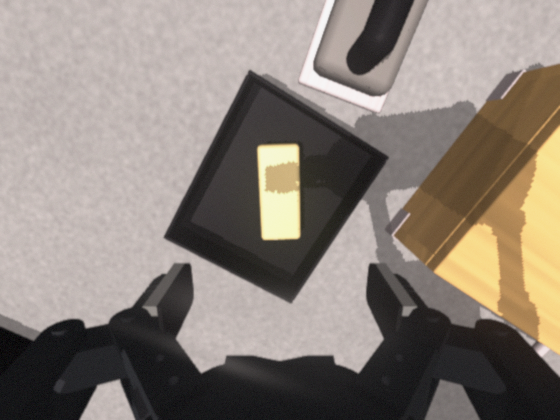

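Request:
arm_command --pt "-18 26 -8" --pt "-20 25 -8" --pt "-23 22 -6" --pt "-25 20 -3" --pt "-27 18 -3" --spin '[-5.7, -5.7, -5.7, -5.7, -5.7]'

```text
time_s: 13.3
tcp_pos: [0.4503, 0.2193, 0.1728]
tool_rot: [2.714, 1.573, 0.061]
contact_force: [0.7, 0.3, -0.2]
width: 0.999
```

```bash
python3 -c "
from h import *
plan((443,64,170),87,5,5)
"
```

```text
t 13.3 tcp [450.3 219.3 172.8] yawx 60.21 tz [ 0.036  0.016 -0.999] F [ 0.7  0.3 -0.2] w 0.999 q [ 0.4  -0.08  2.03  0.    1.15  0.92]
dist 155.5 dyaw 26.79
offset [[-27.7, 14.2, 0.0], [-28.9, 11.5, 0.0], [-29.8, 8.8, 0.0], [-30.5, 5.9, 0.0], [-30.9, 3.1, 0.0]] spin [np.float64(-5.36), np.float64(-5.36), np.float64(-5.36), np.float64(-5.36), np.float64(-5.36)]
```

Request:
arm_command --pt "-30 14 0" --pt "-30 11 0" --pt "-31 9 0" --pt "-31 6 0" --pt "-30 3 0" --spin '[-5.6, -5.6, -5.6, -5.6, -5.6]'

```text
time_s: 13.8
tcp_pos: [0.4369, 0.0531, 0.1624]
tool_rot: [2.226, 2.206, 0.042]
contact_force: [0.1, -0.2, 0.7]
width: 0.999
```

```bash
python3 -c "
from h import *
p=robot.get_image('wrist');save(p,'w11')
plan((443,64,110),87,5,5)
print(proj(p,[.443,.064,.102]))
"
```

```text
t 13.85 tcp [436.3  49.5 161.9] yawx 89.69 tz [ 0.023  0.01  -1.   ] F [-0.7 -3.   0.2] w 1.0 q [ 0.05 -0.18  2.14  0.01  1.16  0.05]
dist 54.3 dyaw -2.69
offset [[2.8, 1.1, 10.4], [2.8, 1.1, 10.4], [2.8, 1.0, 10.4], [2.8, 1.0, 10.4], [2.9, 1.0, 10.4]] spin [np.float64(0.54), np.float64(0.54), np.float64(0.54), np.float64(0.54), np.float64(0.54)]
[[283.97567514 202.24880365]]
```

View pics/w11.png

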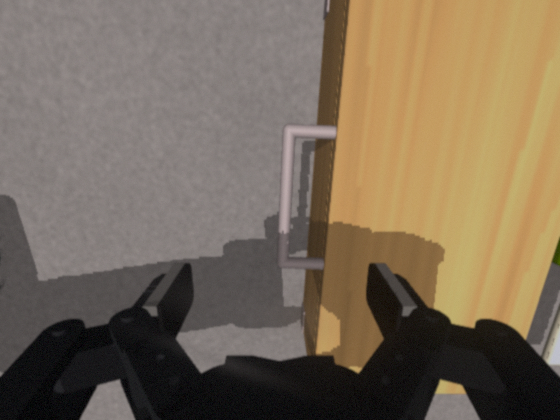

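```bash
python3 -c "
from h import *
p=robot.get_image('wrist')
print(w(p,[[289,128],[283,262],[286,195]],.102))
plan((444,65,110),87,5,5)
"
```

```text
[[0.44619061 0.11838257 0.102     ]
 [0.44143436 0.00680022 0.102     ]
 [0.4439692  0.06626785 0.102     ]]
t 13.9 tcp [436.7  51.6 162.1] yawx 89.11 tz [ 0.023  0.012 -1.   ] F [0.6 0.6 0.9] w 0.999 q [ 0.05 -0.18  2.14  0.01  1.16  0.06]
dist 54.3 dyaw -2.11
offset [[2.6, 1.2, 10.5], [2.6, 1.2, 10.5], [2.6, 1.1, 10.5], [2.6, 1.1, 10.5], [2.6, 1.1, 10.5]] spin [np.float64(0.42), np.float64(0.42), np.float64(0.42), np.float64(0.42), np.float64(0.42)]
```

Request:
arm_command --pt "3 1 11" --pt "3 1 11" --pt "3 1 11" --pt "3 1 10" --pt "2 1 9" --spin '[0.4, 0.4, 0.4, 0.4, 0.4]' --claw 0.3

```text
time_s: 14.4
tcp_pos: [0.4421, 0.0695, 0.1037]
tool_rot: [2.279, 2.156, 0.037]
contact_force: [-0.9, 1.0, 0.7]
width: 0.301
```

```bash
python3 -c "
from h import *
p=robot.get_image('wrist');save(p,'w12')
plan((444,65,66),87,5,5)
p=robot.get_image('side');save(p,'s12',(230,160,370,300),4)
"
```

```text
t 14.45 tcp [440.8  69.6 102. ] yawx 86.8 tz [ 0.017  0.013 -1.   ] F [-0.8 -0.5 -0.5] w 0.301 q [ 0.09 -0.1   2.19  0.01  1.03  0.14]
dist 36.4 dyaw 0.2
offset [[-1.0, 0.6, 7.2], [-1.0, 0.6, 7.2], [-1.0, 0.6, 7.2], [-1.0, 0.6, 7.2], [-1.0, 0.6, 7.2]] spin [np.float64(-0.04), np.float64(-0.04), np.float64(-0.04), np.float64(-0.04), np.float64(-0.04)]
```

View pics/w12.png

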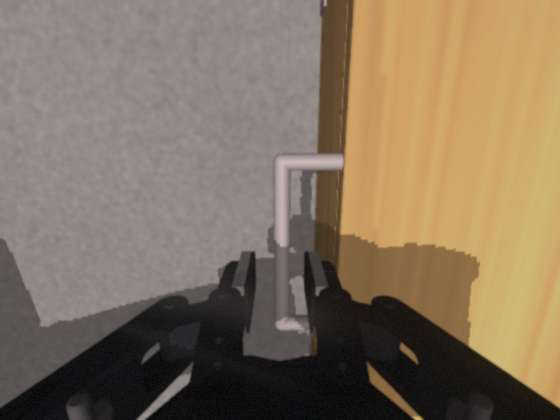

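View pics/s12.png

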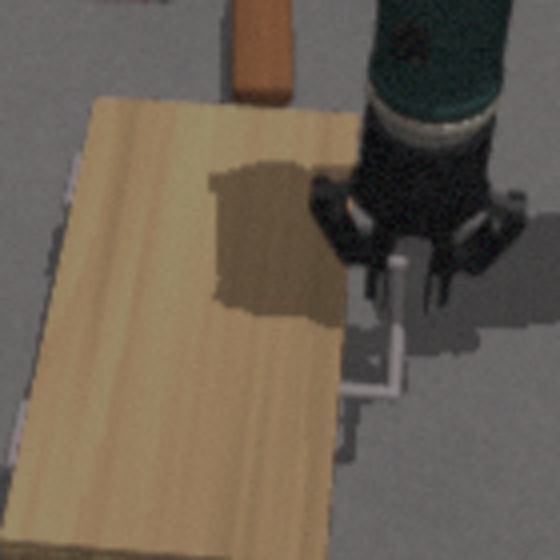

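Request:
arm_command --pt "-1 1 8" --pt "-1 1 8" --pt "-1 1 8" --pt "-1 0 8" --pt "0 0 6" --spin '[0, 0, 0, 0, 0]'

```text
time_s: 15.0
tcp_pos: [0.4465, 0.0656, 0.0635]
tool_rot: [2.277, 2.157, 0.037]
contact_force: [0.7, 0.4, 0.2]
width: 0.299
```

Request:
arm_command --pt "0 0 0" --pt "0 0 0" --pt "0 0 0" --pt "0 0 0" --pt "0 0 0" --spin '[0, 0, 0, 0, 0]' --claw 0 --force 40

```text
time_s: 15.5
tcp_pos: [0.4436, 0.0655, 0.0623]
tool_rot: [-2.282, -2.159, -0.031]
contact_force: [0.3, -0.0, 0.4]
width: 0.097
```

```bash
python3 -c "
from h import *
s,Rm=st()
p=robot.get_image('wrist');save(p,'w13')
p=robot.get_image('side');save(p,'s13',(230,160,370,300),4)
"
```

```text
t 15.5 tcp [443.6  65.5  62.3] yawx 86.82 tz [ 0.014  0.014 -1.   ] F [ 0.3 -0.   0.4] w 0.097 q [ 0.08 -0.04  2.22  0.02  0.95  0.13]
```

View pics/w13.png

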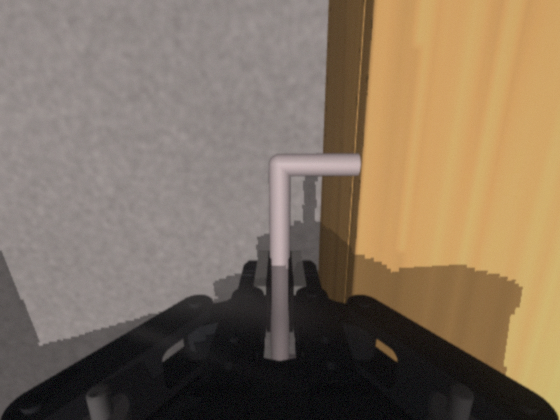

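View pics/s13.png

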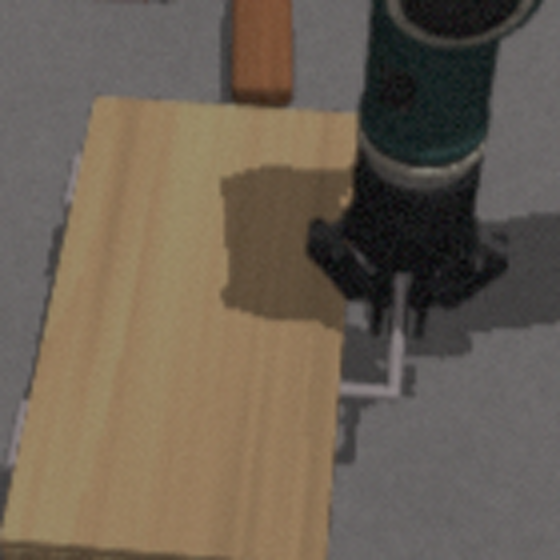

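Request:
arm_command --pt "0 1 -20" --pt "0 3 -23" --pt "0 6 -22" --pt "0 8 -22" --pt "0 10 -21" --spin '[0, 0, 0, 0, 0]'

```text
time_s: 16.1
tcp_pos: [0.4666, 0.0644, 0.1657]
tool_rot: [-2.277, -2.152, -0.026]
contact_force: [3.3, 1.9, -9.9]
width: 0.096
```

```bash
cat >> h.py <<'E'
B0=np.array([443.6,65.5,62.3]); CX=np.array([np.cos(np.radians(-3)),np.sin(np.radians(-3)),0])
def arc(n=5,step=.1,end=1.6):
    s,Rm=st(); p=s["tcp_pos"]*1000
    dx=(p-B0)@CX; dz=p[2]-B0[2]; th=np.arctan2(dz,231-dx); print("theta",th.round(3),"r",np.hypot(dz,231-dx).round(1),"lat",((p-B0)@[-CX[1],CX[0],0]).round(1))
    prev=p.copy()
    for i in range(n):
        t=min(th+step*(i+1),end); q=B0+CX*231*(1-np.cos(t))+[0,0,231*np.sin(t)]
        print((Rm.T@(q-prev)).round(1).tolist(),end=" "); prev=q
    print()
E
python3 -c "
from h import *
arc()"
```

```text
t 16.1 tcp [466.6  64.4 165.7] yawx 86.75 tz [ 0.006  0.018 -1.   ] F [ 3.3  1.9 -9.9] w 0.096 q [ 0.07 -0.11  2.07  0.02  1.17  0.12]
theta 0.461 r 232.2 lat 0.1
[0.3, 12.5, -19.5] [0.4, 13.4, -18.8] [0.4, 15.2, -17.4] [0.4, 16.8, -15.8] [0.3, 18.3, -14.0]
```

Request:
arm_command --pt "0 12 -20" --pt "0 13 -19" --pt "0 15 -17" --pt "0 17 -16" --pt "0 18 -14" --spin '[0, 0, 0, 0, 0]'

```text
time_s: 16.6
tcp_pos: [0.5284, 0.0611, 0.2462]
tool_rot: [-2.257, -2.133, 0.008]
contact_force: [-9.4, 1.4, 2.7]
width: 0.096
```

```bash
python3 -c "
from h import *
arc()"
```

```text
t 16.6 tcp [528.4  61.1 246.2] yawx 86.77 tz [-0.029  0.023 -0.999] F [-9.4  1.4  2.7] w 0.096 q [ 0.05 -0.01  1.83  0.02  1.35  0.1 ]
theta 0.9 r 234.9 lat 0.1
[0.2, 20.9, -11.0] [0.3, 19.7, -12.1] [0.3, 20.8, -10.1] [0.2, 21.7, -7.9] [0.2, 22.4, -5.7]
```

Request:
arm_command --pt "0 20 -10" --pt "0 20 -11" --pt "0 21 -10" --pt "0 22 -8" --pt "0 22 -6" --spin '[0, 0, 0, 0, 0]'

```text
time_s: 17.1
tcp_pos: [0.6213, 0.0562, 0.2936]
tool_rot: [-2.235, -2.118, 0.044]
contact_force: [-5.3, 1.0, 1.1]
width: 0.092
```

```bash
python3 -c "
from h import *
arc()
p=robot.get_image('side');save(p,'s14')
"
```

```text
t 17.1 tcp [621.3  56.2 293.6] yawx 86.86 tz [-0.064  0.025 -0.998] F [-5.3  1.   1.1] w 0.092 q [0.03 0.17 1.55 0.03 1.48 0.08]
theta 1.345 r 237.3 lat -0.0
[0.0, 24.2, 0.5] [0.1, 22.9, -3.2] [0.0, 12.6, -0.8] [0.0, 0.0, 0.0] [0.0, 0.0, 0.0]
```

View pics/s14.png

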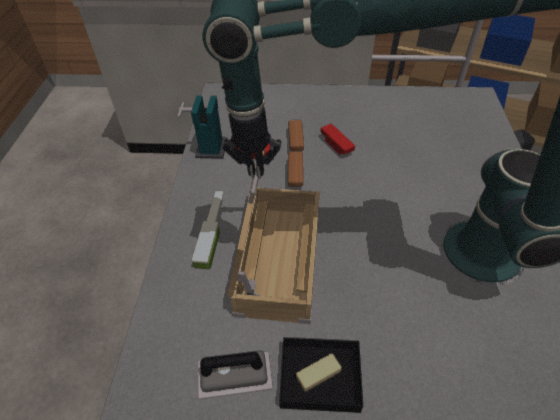

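Request:
arm_command --pt "0 20 0" --pt "0 14 -2" --pt "0 4 0" --pt "0 2 0" --pt "0 0 0" --spin '[0, 0, 0, 0, 0]'

```text
time_s: 17.65
tcp_pos: [0.6551, 0.0544, 0.2982]
tool_rot: [-2.223, -2.107, 0.068]
contact_force: [-2.8, -0.6, 0.3]
width: 0.096
```

```bash
python3 -c "
from h import *
arc()
p=robot.get_image('side');save(p,'s15',(200,130,360,330),3)
p=robot.get_image('top');save(p,'t15',(150,130,350,290),3.5)
"
```

```text
t 17.65 tcp [655.1  54.4 298.2] yawx 86.88 tz [-0.086  0.026 -0.996] F [-2.8 -0.6  0.3] w 0.096 q [0.03 0.25 1.45 0.03 1.53 0.08]
theta 1.49 r 236.7 lat -0.1
[0.0, 23.9, 2.9] [0.0, 2.4, -0.2] [0.0, 0.0, 0.0] [0.0, 0.0, 0.0] [0.0, 0.0, 0.0]
```

View pics/s15.png

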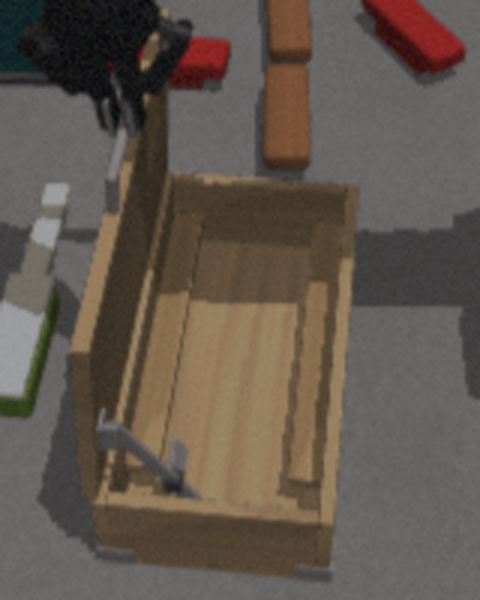

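View pics/t15.png

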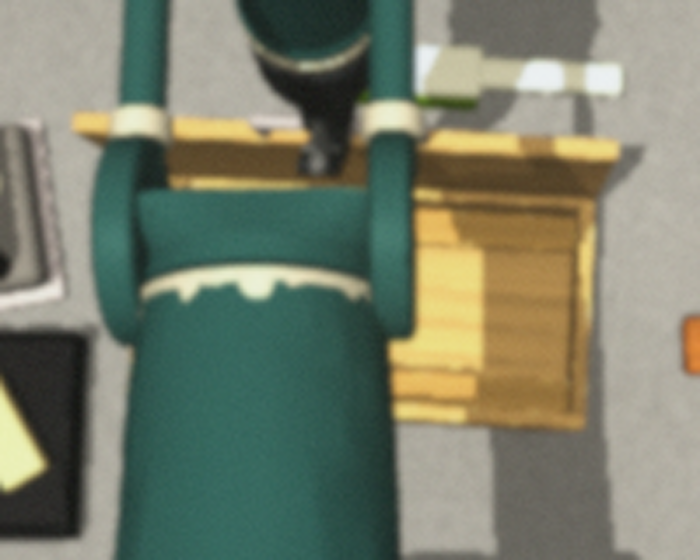

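Request:
arm_command --pt "0 5 0" --pt "0 5 0" --pt "0 0 0" --pt "0 0 0" --pt "0 0 0" --spin '[0, 0, 0, 0, 0]'

```text
time_s: 18.25
tcp_pos: [0.6541, 0.0544, 0.2982]
tool_rot: [-2.21, -2.096, 0.093]
contact_force: [-3.0, -0.1, 0.3]
width: 0.091
```

```bash
python3 -c "
from h import *
arc()
p=robot.get_image('side');save(p,'s16',(220,220,300,320),7)
"
```

```text
t 18.25 tcp [654.1  54.4 298.2] yawx 86.91 tz [-0.109  0.026 -0.994] F [-3.  -0.1  0.3] w 0.091 q [0.03 0.27 1.43 0.03 1.55 0.08]
theta 1.485 r 236.8 lat -0.1
[0.0, 24.0, 2.3] [0.0, 3.3, -0.3] [0.0, 0.0, 0.0] [0.0, 0.0, 0.0] [0.0, 0.0, 0.0]
```

View pics/s16.png

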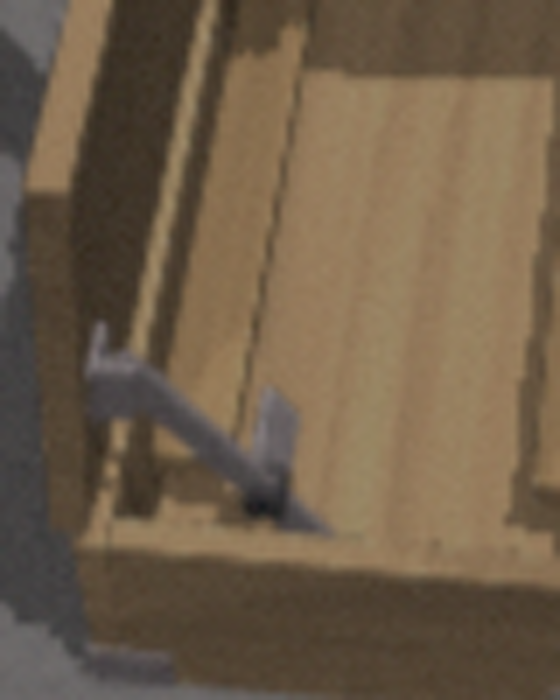

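```bash
cat >> h.py <<'E'
def C(x,y,z):
    a=np.radians(-3); return np.array([576+x*np.cos(a)-y*np.sin(a),57+x*np.sin(a)+y*np.cos(a),z])
def knee(phi):  # lock 2.69; tab path approx: circle radius 83 about anchor unknown -> linear
    pass
E
python3 -c "
from h import *
p=robot.get_image('side')
for d in(0,18,42): print(d,proj(p,C(18+.86*d,145.5,106-.51*d)/1000), proj(p,C(18+.86*d,165.5,106-.51*d)/1000))
"
```

```text
0 [[265.6348032  281.72309206]] [[264.54759211 288.71652857]]
18 [[259.58399463 283.23490165]] [[258.43081055 290.19326507]]
42 [[251.65745853 285.21536644]] [[250.41958548 292.12736528]]
```

Request:
arm_command --pt "0 0 0" --pt "0 0 0" --pt "0 0 0" --pt "0 0 0" --pt "0 0 0" --spin '[0, 0, 0, 0, 0]' --claw 0.4

```text
time_s: 18.85
tcp_pos: [0.6566, 0.0542, 0.2982]
tool_rot: [-2.213, -2.098, 0.088]
contact_force: [-0.9, -0.5, 0.5]
width: 0.403
```

```bash
python3 -c "
from h import *
st()
p=robot.get_image('side');save(p,'s17',(220,220,300,320),7)
p=robot.get_image('wrist');save(p,'w17')
"
```

```text
t 18.85 tcp [656.6  54.2 298.2] yawx 86.9 tz [-0.104  0.026 -0.994] F [-0.9 -0.5  0.5] w 0.403 q [0.03 0.27 1.43 0.03 1.55 0.08]
```

View pics/s17.png

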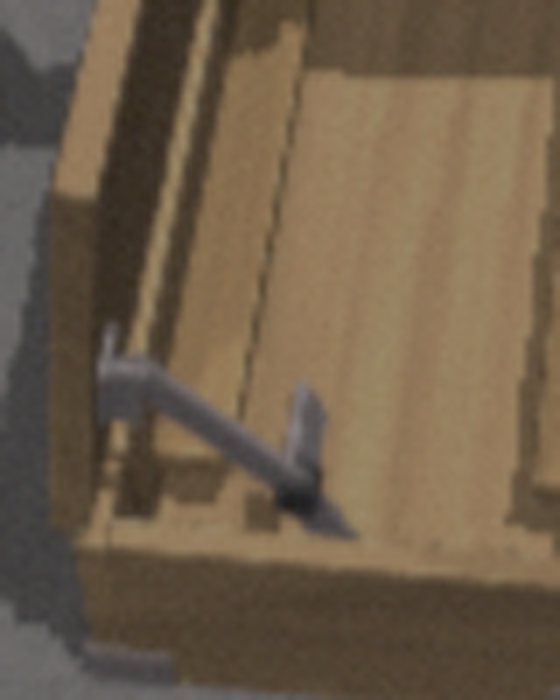

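View pics/w17.png

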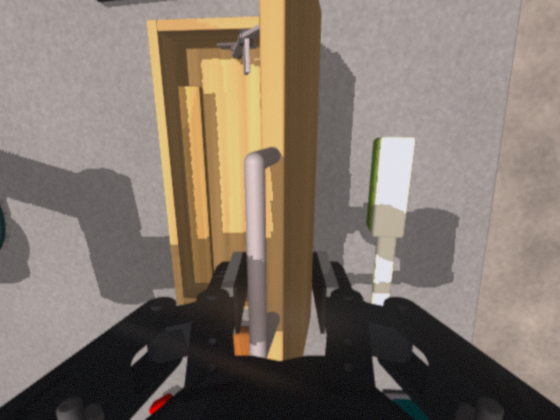

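Request:
arm_command --pt "0 0 -12" --pt "0 0 -15" --pt "0 0 -20" --pt "0 0 -20" --pt "0 0 -20" --spin '[0, 0, 0, 0, 0]' --claw 0.5

```text
time_s: 19.45
tcp_pos: [0.6659, 0.0516, 0.3886]
tool_rot: [-2.212, -2.097, 0.091]
contact_force: [-1.1, -0.1, 0.1]
width: 0.501
```

```bash
cat > br.py <<'E'
from h import *
p=robot.get_image("top"); hsv=cv2.cvtColor(p["frame"],cv2.COLOR_RGB2HSV)
m=cv2.inRange(hsv,(8,150,80),(16,255,255)); m[:,:335]=0
n,l,s,c=cv2.connectedComponentsWithStats(m)
for i in range(1,n):
    if s[i,4]>100: print("brush",s[i],rect(p,l==i,.046))
E
python3 br.py; python3 -c "
from h import *
p=robot.get_image('wrist');save(p,'w18')
plan((544,-150,330),87,5,5)
"
```

```text
brush [404 218  50  18 738] (array([ 548. , -465.8]), array([146.5,  45.2]), -85.6)
brush [346 220  49  16 724] (array([ 543.6, -291.3]), array([143.7,  45.2]), -89.8)
t 19.55 tcp [667.5  51.6 392.1] yawx 86.9 tz [-0.099  0.026 -0.995] F [ 0.5  0.7 -0.2] w 0.5 q [0.02 0.28 1.25 0.03 1.71 0.08]
dist 244.4 dyaw 0.1
offset [[-41.8, -21.2, 13.7], [-41.8, -21.2, 13.7], [-41.8, -21.2, 13.7], [-41.8, -21.3, 13.7], [-41.8, -21.3, 13.7]] spin [np.float64(-0.02), np.float64(-0.02), np.float64(-0.02), np.float64(-0.02), np.float64(-0.02)]
```

View pics/w18.png

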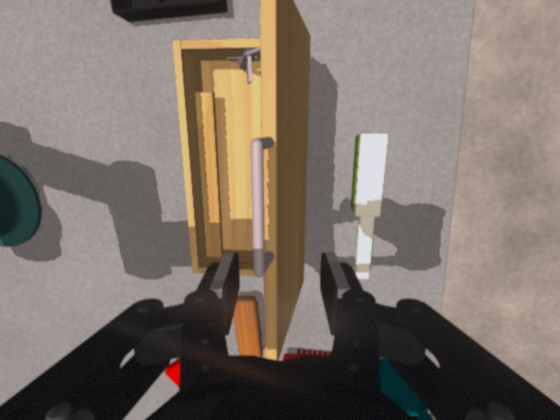

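Request:
arm_command --pt "-35 -5 5" --pt "-42 -22 5" --pt "-42 -22 12" --pt "-42 -22 12" --pt "-42 -22 12" --spin '[0, 0, 0, 0, 0]' --claw 1

```text
time_s: 20.05
tcp_pos: [0.5618, -0.1452, 0.3504]
tool_rot: [-2.208, -2.117, 0.073]
contact_force: [-0.0, -0.2, 0.5]
width: 0.999
```

```bash
python3 -c "
from h import *
plan((544,-291,150),91,5,6)
"
```

```text
t 20.05 tcp [ 561.8 -145.2  350.4] yawx 87.53 tz [-0.091  0.026 -0.995] F [-0.  -0.2  0.5] w 0.999 q [-0.29  0.1   1.53 -0.    1.61 -0.25]
dist 248.5 dyaw 3.47
offset [[-25.1, 1.1, 32.9], [-25.1, 0.9, 32.9], [-25.2, 0.6, 32.9], [-25.2, 0.4, 32.9], [-25.2, 0.1, 32.9]] spin [np.float64(-0.58), np.float64(-0.58), np.float64(-0.58), np.float64(-0.58), np.float64(-0.58)]
```

Request:
arm_command --pt "-25 1 33" --pt "-25 1 33" --pt "-25 1 33" --pt "-25 0 33" --pt "-25 0 33" --spin '[-0.6, -0.6, -0.6, -0.6, -0.6]'

```text
time_s: 20.55
tcp_pos: [0.5454, -0.2749, 0.1837]
tool_rot: [-2.163, -2.18, 0.063]
contact_force: [-0.1, -0.2, -0.2]
width: 1.0
```

```bash
python3 -c "
from h import *
plan((544,-291,100),91,5,5)
p=robot.get_image('wrist');save(p,'w20')
for o in robot.outline_of(p,'brush_1'): print(o['confidence'],np.round(o['rect']),rect(p,o['region'],.046))
"
```

```text
t 20.55 tcp [ 545.4 -274.9  183.7] yawx 90.41 tz [-0.079  0.02  -0.997] F [-0.1 -0.2 -0.2] w 1.0 q [-0.5   0.21  1.7  -0.02  1.31 -0.5 ]
dist 85.3 dyaw 0.59
offset [[-3.6, 1.0, 16.6], [-3.6, 1.0, 16.6], [-3.6, 1.0, 16.6], [-3.6, 1.0, 16.6], [-3.6, 1.0, 16.6]] spin [np.float64(-0.12), np.float64(-0.12), np.float64(-0.12), np.float64(-0.12), np.float64(-0.12)]
0.92 [175. 319. 100. 104.] (array([ 415.5, -439.1]), array([150.1,  70.2]), -52.3)
0.67 [289. 321.  47.  81.] (array([ 548. , -435.7]), array([109.9,  50.2]), -86.0)
0.59 [417. 291. 147.  60.] (array([ 688.5, -379.5]), array([151.9,  62.9]), -5.4)
0.56 [288. 203.  46. 138.] (array([ 545.3, -288.4]), array([148.8,  48.7]), -87.8)
```

View pics/w20.png

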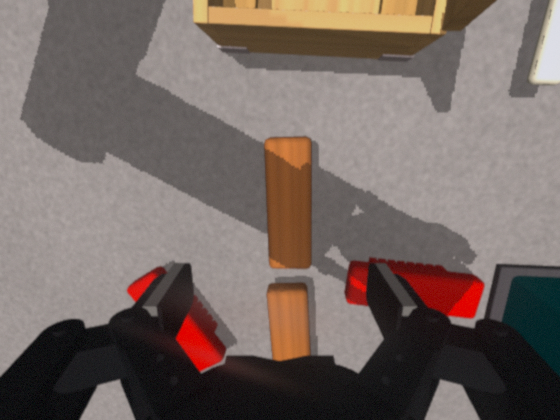

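```bash
python3 -c "
from h import *
t=C(-92,-130,150);print(t)
plan(t,87,5,5)
"
```

```text
[477.32240849 -68.00693154 150.        ]
t 20.65 tcp [ 541.3 -274.7  178.2] yawx 90.22 tz [-0.089  0.025 -0.996] F [ 0.1  1.4 -1. ] w 0.998 q [-0.5   0.22  1.71 -0.02  1.31 -0.5 ]
dist 218.2 dyaw -3.22
offset [[41.2, -12.0, 7.8], [41.1, -12.5, 7.8], [40.9, -12.9, 7.8], [40.8, -13.4, 7.8], [40.6, -13.8, 7.8]] spin [np.float64(0.64), np.float64(0.64), np.float64(0.64), np.float64(0.64), np.float64(0.64)]
```

Request:
arm_command --pt "41 -12 3" --pt "42 -13 3" --pt "42 -13 3" --pt "42 -14 8" --pt "42 -14 8" --spin '[0.6, 0.6, 0.6, 0.6, 0.6]' --claw 0.6

```text
time_s: 21.15
tcp_pos: [0.4793, -0.0614, 0.1665]
tool_rot: [-2.232, -2.101, 0.065]
contact_force: [-0.3, -0.4, -0.3]
width: 0.599
```

```bash
python3 -c "
from h import *
t=C(-92,-130,90)
plan(t,87,5,5)
"
```

```text
t 21.15 tcp [479.3 -61.4 166.5] yawx 86.47 tz [-0.083  0.026 -0.996] F [-0.3 -0.4 -0.3] w 0.599 q [-0.19 -0.01  1.98  0.01  1.26 -0.13]
dist 76.9 dyaw 0.53
offset [[-1.7, 1.0, 15.3], [-1.7, 1.0, 15.3], [-1.7, 1.0, 15.3], [-1.7, 1.0, 15.3], [-1.7, 1.0, 15.3]] spin [np.float64(-0.11), np.float64(-0.11), np.float64(-0.11), np.float64(-0.11), np.float64(-0.11)]
```

Request:
arm_command --pt "-2 0 16" --pt "-1 0 20" --pt "-1 1 20" --pt "-1 1 20" --pt "-1 1 20" --spin '[-0.1, -0.1, -0.1, -0.1, -0.1]'

```text
time_s: 21.65
tcp_pos: [0.479, -0.055, 0.0778]
tool_rot: [-2.22, -2.131, 0.045]
contact_force: [0.7, -0.2, 0.6]
width: 0.599
```

```bash
python3 -c "
from h import *
t=C(-94,-130,45)
plan(t,87,5,5)
p=robot.get_image('wrist');save(p,'w21')
"
```

```text
t 21.65 tcp [479.  -55.   77.8] yawx 87.62 tz [-0.065  0.026 -0.998] F [ 0.7 -0.2  0.6] w 0.599 q [-0.18  0.06  2.08  0.02  1.07 -0.14]
dist 35.4 dyaw -0.62
offset [[-2.8, -0.2, 6.5], [-2.8, -0.2, 6.5], [-2.8, -0.2, 6.5], [-2.8, -0.2, 6.5], [-2.8, -0.2, 6.5]] spin [np.float64(0.12), np.float64(0.12), np.float64(0.12), np.float64(0.12), np.float64(0.12)]
```

View pics/w21.png

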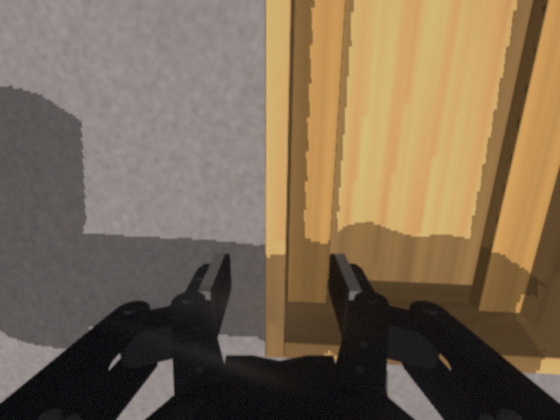

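Request:
arm_command --pt "0 0 9" --pt "0 0 9" --pt "0 0 9" --pt "0 0 6" --pt "0 0 0" --spin '[0, 0, 0, 0, 0]'

```text
time_s: 22.2
tcp_pos: [0.4763, -0.0527, 0.0425]
tool_rot: [-2.218, -2.131, 0.045]
contact_force: [0.0, -0.1, 0.7]
width: 0.602
```

Request:
arm_command --pt "0 0 0" --pt "0 0 0" --pt "0 0 0" --pt "0 0 0" --pt "0 0 0" --spin '[0, 0, 0, 0, 0]' --claw 0 --force 80

```text
time_s: 22.7
tcp_pos: [0.4747, -0.0528, 0.0434]
tool_rot: [-2.219, -2.127, 0.047]
contact_force: [-2.3, 0.4, -1.7]
width: 0.122
```

```bash
python3 -c "
from h import *
st()
"
```

```text
t 22.7 tcp [474.7 -52.8  43.4] yawx 87.54 tz [-0.069  0.027 -0.997] F [-2.3  0.4 -1.7] w 0.122 q [-0.17  0.1   2.11  0.02  1.   -0.14]
```

Request:
arm_command --pt "0 -4 0" --pt "0 -4 0" --pt "0 -4 0" --pt "0 -4 0" --pt "0 0 0" --spin '[0, 0, 0, 0, 0]'

```text
time_s: 23.2
tcp_pos: [0.4763, -0.0528, 0.0432]
tool_rot: [-2.244, -2.143, 0.006]
contact_force: [-6.2, -0.4, 5.9]
width: 0.119
```

```bash
python3 -c "
from h import *
s,_=st();print(s['torque'])
"
```

```text
t 23.2 tcp [476.3 -52.8  43.2] yawx 87.34 tz [-0.03   0.026 -0.999] F [-6.2 -0.4  5.9] w 0.119 q [-0.18  0.08  2.14  0.02  0.96 -0.15]
[-0.06658855  0.91238328 -0.17436645]
```

Request:
arm_command --pt "3 -4 0" --pt "3 -4 0" --pt "3 -4 0" --pt "3 0 0" --pt "0 0 0" --spin '[0, 0, 0, 0, 0]'

```text
time_s: 23.7
tcp_pos: [0.4775, -0.0539, 0.0435]
tool_rot: [-2.268, -2.17, 0.001]
contact_force: [2.7, 7.3, -2.5]
width: 0.119
```

```bash
python3 -c "
from h import *
s,_=st();print(s['torque'])
"
```

```text
t 23.7 tcp [477.5 -53.9  43.5] yawx 87.48 tz [-0.002  0.001 -1.   ] F [ 2.7  7.3 -2.5] w 0.119 q [-0.17  0.06  2.16  0.    0.93 -0.12]
[ 1.64079406 -0.28396957 -0.34584291]
```

Request:
arm_command --pt "0 0 0" --pt "0 0 0" --pt "0 0 -10" --pt "0 0 -30" --pt "0 0 -40" --spin '[0, 0, 0, 0, 0]' --claw 0.7

```text
time_s: 24.2
tcp_pos: [0.4717, -0.0529, 0.1216]
tool_rot: [-2.257, -2.165, 0.016]
contact_force: [0.9, 0.3, -0.4]
width: 0.699
```

```bash
python3 br.py;python3 -c "
from h import *
plan((545,-289,140),92,5,7)
"
```

```text
brush [404 218  50  18 745] (array([ 548.1, -466. ]), array([147. ,  45.6]), -85.6)
brush [346 220  49  16 731] (array([ 543.6, -291.4]), array([143.9,  45.3]), -89.8)
t 24.25 tcp [477.2 -53.7 129.9] yawx 87.64 tz [-0.004  0.001 -1.   ] F [ 1.9 -0.4  3.9] w 0.701 q [-0.16 -0.05  2.08  0.    1.11 -0.12]
dist 245.0 dyaw 4.36
offset [[-33.2, 11.1, -1.5], [-33.3, 10.7, -1.5], [-33.4, 10.3, -1.5], [-33.5, 10.0, -1.5], [-33.6, 9.6, -1.5]] spin [np.float64(-0.62), np.float64(-0.62), np.float64(-0.62), np.float64(-0.62), np.float64(-0.62)]
```

Request:
arm_command --pt "-36 12 -4" --pt "-44 14 -2" --pt "-44 14 -2" --pt "-44 13 -2" --pt "-42 12 0" --spin '[-0.8, -0.8, -0.8, -0.8, -0.8]' --claw 1

```text
time_s: 24.75
tcp_pos: [0.5468, -0.2664, 0.152]
tool_rot: [2.166, 2.262, 0.009]
contact_force: [1.0, -0.2, -0.1]
width: 0.998
```

```bash
python3 -c "
from h import *
plan((545,-289,60),92,5,5)
p=robot.get_image('wrist');save(p,'w22')
for o in robot.outline_of(p,'brush_1'): print(o['confidence'],np.round(o['rect']),rect(p,o['region'],.046))
"
```

```text
t 24.75 tcp [ 546.8 -266.4  152. ] yawx 92.5 tz [ 0.011 -0.003 -1.   ] F [ 1.  -0.2 -0.1] w 0.998 q [-0.5   0.17  1.81  0.    1.15 -0.54]
dist 94.7 dyaw -0.5
offset [[-4.4, -0.8, 18.4], [-4.4, -0.8, 18.4], [-4.4, -0.7, 18.4], [-4.4, -0.7, 18.4], [-4.4, -0.7, 18.4]] spin [np.float64(0.1), np.float64(0.1), np.float64(0.1), np.float64(0.1), np.float64(0.1)]
0.97 [148. 329. 114.  89.] (array([ 414.1, -432.3]), array([142.8,  65.6]), -46.7)
0.76 [275. 215.  49. 148.] (array([ 545.3, -288.1]), array([148.4,  49.1]), -88.0)
0.64 [270. 330.  48.  64.] (array([ 546.3, -419.4]), array([82.4, 49. ]), -86.7)
0.61 [400. 300. 142.  50.] (array([ 687.7, -377.2]), array([153.8,  64.6]), -3.3)
```

View pics/w22.png

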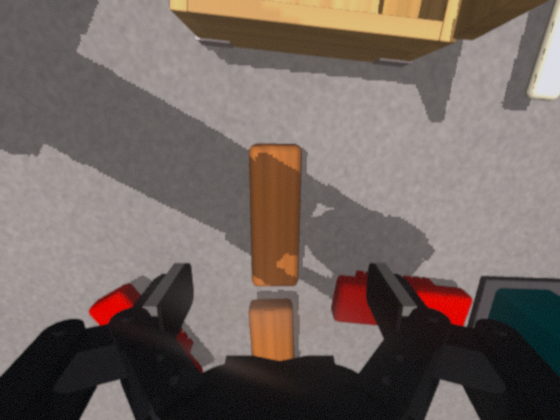

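Request:
arm_command --pt "-5 -1 18" --pt "-6 -1 24" --pt "-5 -1 24" --pt "-5 -1 24" --pt "-3 0 20" --spin '[0.1, 0.1, 0.1, 0.1, 0.1]'

```text
time_s: 25.35
tcp_pos: [0.5511, -0.2966, 0.048]
tool_rot: [2.172, 2.237, 0.013]
contact_force: [-0.3, 0.4, 1.0]
width: 1.001
```

```bash
python3 -c "
from h import *
plan((545,-288,-10),92,5,5)
"
```

```text
t 25.35 tcp [ 551.1 -296.6   48. ] yawx 91.7 tz [ 0.023 -0.01  -1.   ] F [-0.3  0.4  1. ] w 1.001 q [-0.54  0.29  1.87  0.    0.95 -0.57]
dist 58.9 dyaw 0.3
offset [[1.9, -1.4, 11.5], [1.9, -1.4, 11.5], [1.9, -1.4, 11.5], [1.9, -1.4, 11.5], [1.9, -1.4, 11.5]] spin [np.float64(-0.06), np.float64(-0.06), np.float64(-0.06), np.float64(-0.06), np.float64(-0.06)]
```

Request:
arm_command --pt "2 -2 14" --pt "2 -2 14" --pt "2 -2 14" --pt "2 -1 14" --pt "1 0 2" --spin '[0, 0, 0, 0, 0]'

```text
time_s: 25.85
tcp_pos: [0.5434, -0.2846, -0.0142]
tool_rot: [2.172, 2.241, 0.013]
contact_force: [-1.3, 0.3, 0.4]
width: 0.998
```

```bash
python3 -c "
from h import *
plan((545,-288,-10),92,5,5)
p=robot.get_image('wrist');save(p,'w23')
p=robot.get_image('side');save(p,'s23',(230,80,370,220),4)
"
```

```text
t 25.85 tcp [ 543.4 -284.6  -14.2] yawx 91.81 tz [ 0.021 -0.009 -1.   ] F [-1.3  0.3  0.4] w 0.998 q [-0.52  0.35  1.93  0.    0.84 -0.56]
dist 5.7 dyaw 0.19
offset [[-0.7, 0.3, -0.8], [-0.7, 0.3, -0.8], [-0.7, 0.3, -0.8], [-0.7, 0.3, -0.8], [-0.7, 0.3, -0.8]] spin [np.float64(-0.04), np.float64(-0.04), np.float64(-0.04), np.float64(-0.04), np.float64(-0.04)]
```

View pics/w23.png

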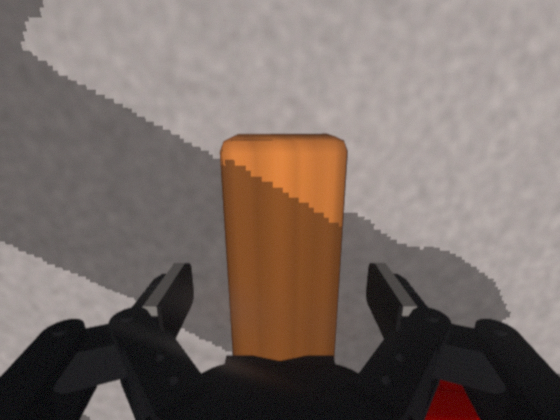

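View pics/s23.png

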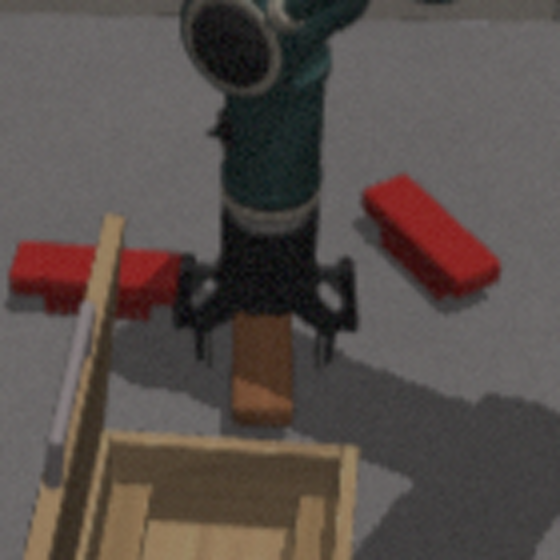

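Request:
arm_command --pt "0 0 0" --pt "0 0 0" --pt "0 0 0" --pt "0 0 0" --pt "0 0 0" --spin '[0, 0, 0, 0, 0]' --claw 0 --force 60

```text
time_s: 26.45
tcp_pos: [0.5479, -0.2874, -0.0087]
tool_rot: [2.165, 2.235, 0.016]
contact_force: [-0.4, -0.1, -1.1]
width: 0.572
```

```bash
python3 -c "
from h import *
st()
p=robot.get_image('wrist');save(p,'w24')
"
```

```text
t 26.45 tcp [ 547.9 -287.4   -8.7] yawx 91.8 tz [ 0.028 -0.013 -1.   ] F [-0.4 -0.1 -1.1] w 0.572 q [-0.53  0.35  1.92  0.    0.84 -0.56]
```

View pics/w24.png

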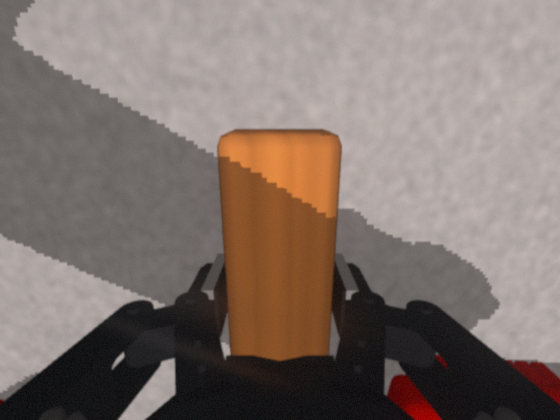

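Request:
arm_command --pt "0 0 -10" --pt "0 0 -25" --pt "0 0 -35" --pt "0 0 -40" --pt "0 0 -40" --spin '[0, 0, 0, 0, 0]'

```text
time_s: 27.0
tcp_pos: [0.5366, -0.2815, 0.1378]
tool_rot: [2.179, 2.249, 0.009]
contact_force: [0.5, -0.2, -1.8]
width: 0.577
```

```bash
python3 -c "
from h import *
print(C(0,-100,140)); plan(C(0,-100,140),177,5,11)
p=robot.get_image('wrist');save(p,'w25')
"
```

```text
[570.76640438 -42.86295348 140.        ]
t 27.0 tcp [ 536.6 -281.5  137.8] yawx 91.79 tz [ 0.011 -0.003 -1.   ] F [ 0.5 -0.2 -1.8] w 0.577 q [-0.53  0.17  1.83  0.    1.12 -0.56]
dist 241.1 dyaw 85.21
offset [[21.6, 3.8, -0.2], [20.9, 6.7, -0.2], [19.8, 9.4, -0.2], [18.3, 12.0, -0.2], [16.6, 14.4, -0.2]] spin [np.float64(-7.75), np.float64(-7.75), np.float64(-7.75), np.float64(-7.75), np.float64(-7.75)]
```

View pics/w25.png

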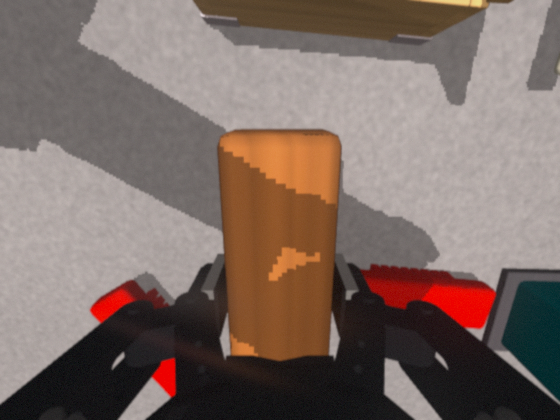

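```bash
python3 -c "
from h import *
print(C(-20,-100,130)); plan(C(-20,-100,130),177,5,10)
"
```

```text
[550.79381368 -41.81623435 130.        ]
t 27.05 tcp [ 541.  -284.1  146.6] yawx 91.78 tz [ 0.022 -0.009 -1.   ] F [ 0.7 -1.6  2.6] w 0.576 q [-0.53  0.17  1.82  0.    1.13 -0.56]
dist 243.0 dyaw 85.22
offset [[24.2, 1.7, 1.5], [23.7, 5.3, 1.5], [22.6, 8.7, 1.5], [21.1, 12.0, 1.5], [19.1, 15.0, 1.5]] spin [np.float64(-8.52), np.float64(-8.52), np.float64(-8.52), np.float64(-8.52), np.float64(-8.52)]
```

Request:
arm_command --pt "24 2 0" --pt "24 5 0" --pt "23 9 0" --pt "21 12 0" --pt "19 15 0" --spin '[-8.5, -8.5, -8.5, -8.5, -8.5]'

```text
time_s: 27.55
tcp_pos: [0.5488, -0.1642, 0.1545]
tool_rot: [1.189, 2.866, -0.004]
contact_force: [-0.4, -1.3, -1.7]
width: 0.573
```

```bash
python3 -c "
from h import *
plan(C(-20,-100,135),177,5,6)
"
```

```text
t 27.55 tcp [ 548.8 -164.2  154.5] yawx 134.92 tz [ 0.035 -0.017 -0.999] F [-0.4 -1.3 -1.7] w 0.573 q [-0.33  0.08  1.91 -0.01  1.12 -1.11]
dist 123.9 dyaw 42.08
offset [[14.3, 14.6, 2.9], [12.4, 16.2, 2.9], [10.4, 17.6, 2.9], [8.1, 18.8, 2.9], [5.8, 19.6, 2.9]] spin [np.float64(-7.01), np.float64(-7.01), np.float64(-7.01), np.float64(-7.01), np.float64(-7.01)]
```

Request:
arm_command --pt "17 17 2" --pt "15 19 2" --pt "12 20 2" --pt "10 22 2" --pt "6 22 2" --spin '[-8.4, -8.4, -8.4, -8.4, -8.4]'

```text
time_s: 28.05
tcp_pos: [0.5427, -0.0411, 0.1444]
tool_rot: [0.056, 3.102, -0.026]
contact_force: [0.1, -0.7, -1.7]
width: 0.574
```

```bash
python3 -c "
from h import *
plan(C(-8,-100,110),177,5,5)
p=robot.get_image('wrist');save(p,'w26')
p=robot.get_image('side');save(p,'s26',(200,130,360,330),3)
"
```

```text
t 28.05 tcp [542.7 -41.1 144.4] yawx 177.95 tz [ 0.038 -0.018 -0.999] F [ 0.1 -0.7 -1.7] w 0.574 q [-0.11  0.03  1.98 -0.01  1.09 -1.64]
dist 39.9 dyaw -0.95
offset [[-3.7, -0.0, 7.0], [-3.7, 0.0, 7.0], [-3.7, 0.0, 7.0], [-3.7, 0.0, 7.0], [-3.7, 0.0, 7.0]] spin [np.float64(0.19), np.float64(0.19), np.float64(0.19), np.float64(0.19), np.float64(0.19)]
```

View pics/w26.png

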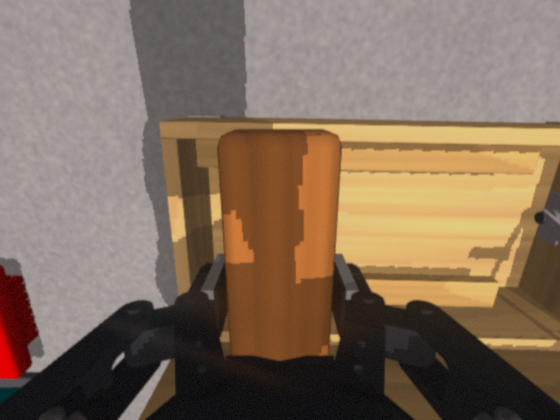

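View pics/s26.png

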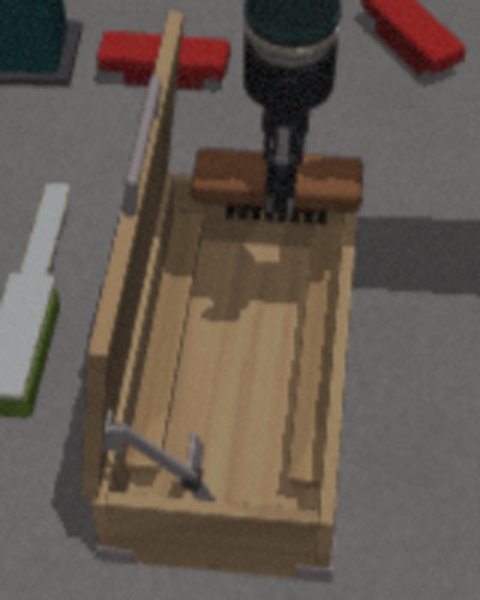

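Request:
arm_command --pt "-4 0 7" --pt "-4 0 7" --pt "-4 0 7" --pt "-4 0 7" --pt "-3 0 7" --spin '[0.2, 0.2, 0.2, 0.2, 0.2]'

```text
time_s: 28.65
tcp_pos: [0.5652, -0.0439, 0.1086]
tool_rot: [0.098, 3.099, -0.026]
contact_force: [-0.1, 0.0, -1.5]
width: 0.571
```

```bash
python3 -c "
from h import *
plan(C(-2,-100,60),177,5,5)
p=robot.get_image('wrist');save(p,'w27')
"
```

```text
t 28.65 tcp [565.2 -43.9 108.6] yawx 176.39 tz [ 0.04  -0.018 -0.999] F [-0.1  0.  -1.5] w 0.571 q [-0.11  0.11  1.97 -0.02  1.02 -1.61]
dist 48.7 dyaw 0.61
offset [[-0.3, 0.4, 9.7], [-0.3, 0.4, 9.7], [-0.3, 0.4, 9.7], [-0.3, 0.4, 9.7], [-0.3, 0.4, 9.7]] spin [np.float64(-0.12), np.float64(-0.12), np.float64(-0.12), np.float64(-0.12), np.float64(-0.12)]
```

View pics/w27.png

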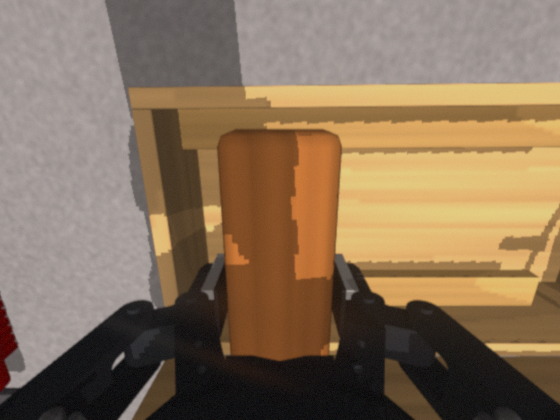

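```bash
python3 -c "
from h import *
p=robot.get_image('wrist')
a=np.radians(-3)
for z in(.158,.163):
  q=w(p,[[281,130],[281,139]],z)*1000-C(0,0,0)
  print(z,q[:,0]*np.cos(a)+q[:,1]*np.sin(a))
q=w(p,[[281,88],[281,107]],.095)*1000-C(0,0,0)
print('front wall',q[:,0]*np.cos(a)+q[:,1]*np.sin(a))
st()"
```

```text
0.158 [-78.4002673  -74.99225128]
0.163 [-78.78837132 -75.52346696]
front wall [-96.54267185 -86.37678369]
t 28.75 tcp [564.  -43.7 107.6] yawx 176.42 tz [ 0.038 -0.018 -0.999] F [-0.   0.6 -2.1] w 0.573 q [-0.11  0.11  1.97 -0.02  1.03 -1.61]
```

Request:
arm_command --pt "-1 0 10" --pt "-1 0 10" --pt "0 0 10" --pt "0 0 10" --pt "0 0 10" --spin '[-0.1, -0.1, -0.1, -0.1, -0.1]'

```text
time_s: 29.25
tcp_pos: [0.5692, -0.0452, 0.0548]
tool_rot: [0.084, 3.1, -0.026]
contact_force: [-0.0, 0.1, -1.5]
width: 0.574
```

```bash
python3 -c "
from h import *
plan(C(-4,-100,25),177,5,5)
p=robot.get_image('side');save(p,'s28',(200,130,360,330),3)
"
```

```text
t 29.25 tcp [569.2 -45.2  54.8] yawx 176.92 tz [ 0.04  -0.018 -0.999] F [-0.   0.1 -1.5] w 0.574 q [-0.11  0.18  2.   -0.02  0.92 -1.62]
dist 30.0 dyaw 0.08
offset [[0.7, 0.6, 5.9], [0.7, 0.6, 5.9], [0.7, 0.6, 5.9], [0.7, 0.6, 5.9], [0.7, 0.6, 5.9]] spin [np.float64(-0.02), np.float64(-0.02), np.float64(-0.02), np.float64(-0.02), np.float64(-0.02)]
```

View pics/s28.png

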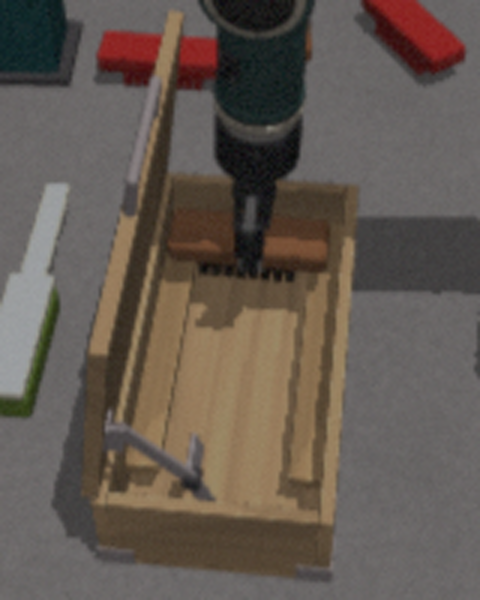

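Good fit. Lower the last 30 mm gently.

Request:
arm_command --pt "1 0 9" --pt "1 0 9" --pt "1 0 5" --pt "0 0 4" --pt "0 0 0" --spin '[0, 0, 0, 0, 0]'

```text
time_s: 29.8
tcp_pos: [0.5646, -0.0452, 0.0222]
tool_rot: [0.084, 3.105, -0.026]
contact_force: [-0.4, 0.2, -1.6]
width: 0.573
```

```bash
python3 -c "
from h import *
plan(C(-4,-100,22),177,5,5)
p=robot.get_image('side');save(p,'s29',(200,130,360,330),3)
"
```

```text
t 29.8 tcp [564.6 -45.2  22.2] yawx 176.93 tz [ 0.035 -0.017 -0.999] F [-0.4  0.2 -1.6] w 0.573 q [-0.11  0.21  2.03 -0.02  0.86 -1.62]
dist 3.3 dyaw 0.07
offset [[-0.4, 0.5, 0.1], [-0.4, 0.5, 0.1], [-0.4, 0.5, 0.1], [-0.4, 0.5, 0.1], [-0.4, 0.5, 0.1]] spin [np.float64(-0.01), np.float64(-0.01), np.float64(-0.01), np.float64(-0.01), np.float64(-0.01)]
```

View pics/s29.png

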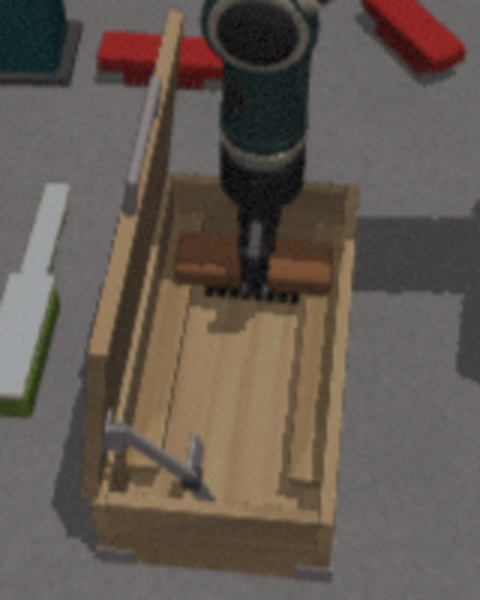

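Request:
arm_command --pt "-2 0 2" --pt "-1 0 2" --pt "0 0 1" --pt "0 0 0" --pt "0 0 0" --spin '[0, 0, 0, 0, 0]'

```text
time_s: 30.35
tcp_pos: [0.5682, -0.0455, 0.0219]
tool_rot: [0.083, 3.107, -0.026]
contact_force: [0.4, 0.1, -1.0]
width: 0.572
```

Request:
arm_command --pt "0 0 0" --pt "0 0 0" --pt "0 0 0" --pt "0 0 0" --pt "0 0 0" --spin '[0, 0, 0, 0, 0]' --claw 0.85

```text
time_s: 30.85
tcp_pos: [0.5706, -0.0457, 0.023]
tool_rot: [0.083, 3.102, -0.026]
contact_force: [0.5, 0.0, 0.2]
width: 0.853
```

```bash
python3 -c "
from h import *
st()
p=robot.get_image('side');save(p,'s30',(200,130,360,330),3)
p=robot.get_image('wrist');save(p,'w30')
"
```

```text
t 30.85 tcp [570.6 -45.7  23. ] yawx 176.94 tz [ 0.038 -0.018 -0.999] F [0.5 0.  0.2] w 0.853 q [-0.11  0.22  2.01 -0.02  0.86 -1.62]
```

View pics/s30.png

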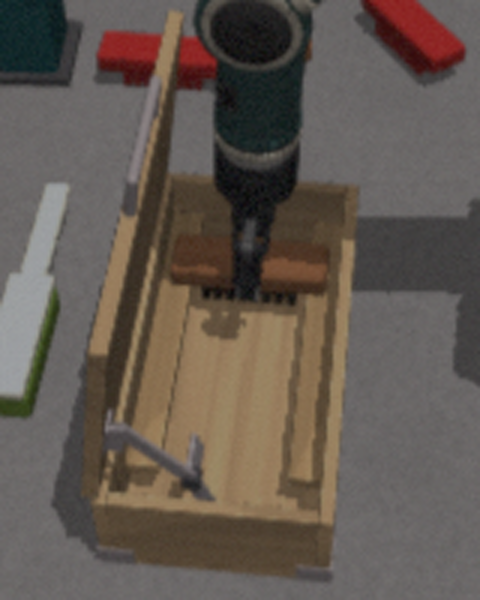

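View pics/w30.png

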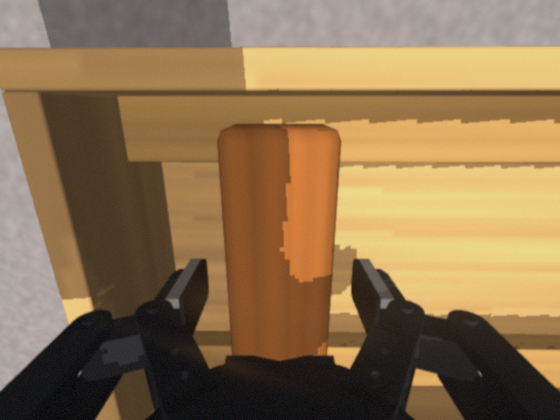

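Request:
arm_command --pt "0 0 -15" --pt "0 0 -25" --pt "0 0 -30" --pt "0 0 -35" --pt "3 0 -35" --spin '[0, 0, 0, 0, 0]'

```text
time_s: 31.45
tcp_pos: [0.557, -0.0424, 0.1638]
tool_rot: [0.084, 3.115, -0.024]
contact_force: [0.5, 0.5, 0.8]
width: 0.852
```

```bash
python3 br.py; python3 -c "
from h import *
p=robot.get_image('wrist');save(p,'w31')
for o in robot.outline_of(p,'brush_1'): print(o['confidence'],np.round(o['rect']),rect(p,o['region'],.076))
print(C(0,-100,0))
plan((548,-466,150),94.5,5,11)
"
```

```text
brush [404 218  50  18 743] (array([ 548.2, -465.7]), array([146.5,  45.5]), -85.4)
0.75 [ 27. 300.  53. 109.] (array([ 671., -324.]), array([150.1,  56. ]), -20.5)
0.6 [281. 199.  57. 154.] (array([570.1, -44.7]), array([148.3,  50.8]), -2.9)
[570.76640438 -42.86295348   0.        ]
t 31.6 tcp [560.  -42.8 166.6] yawx 176.94 tz [ 0.033 -0.017 -0.999] F [-0.5 -0.6 -0.2] w 0.853 q [-0.11  0.05  1.91 -0.01  1.14 -1.62]
dist 423.7 dyaw -82.44
offset [[-0.9, -38.5, 2.1], [-5.9, -38.0, 2.1], [-10.8, -36.9, 2.1], [-15.5, -35.2, 2.1], [-20.0, -32.9, 2.1]] spin [np.float64(7.49), np.float64(7.49), np.float64(7.49), np.float64(7.49), np.float64(7.49)]
```

View pics/w31.png

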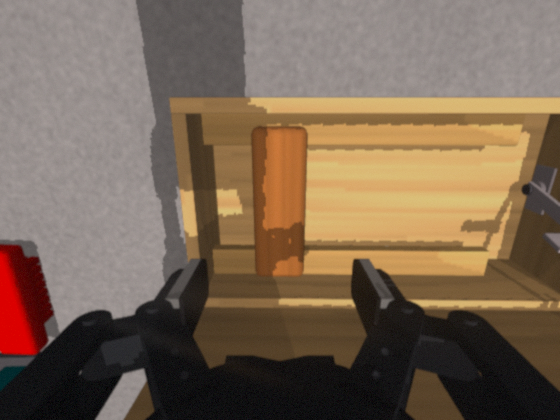

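Request:
arm_command --pt "6 -36 0" --pt "-4 -40 0" --pt "-10 -38 0" --pt "-16 -36 0" --pt "-20 -34 0" --spin '[7.5, 7.5, 7.5, 7.5, 7.5]' --claw 1

```text
time_s: 32.1
tcp_pos: [0.5395, -0.2357, 0.1671]
tool_rot: [1.1, 2.908, -0.003]
contact_force: [0.3, 0.1, 0.0]
width: 0.998
```

```bash
python3 -c "
from h import *
plan((548,-466,150),94.5,5,6)
"
```

```text
t 32.1 tcp [ 539.5 -235.7  167.1] yawx 138.56 tz [ 0.03  -0.013 -0.999] F [0.3 0.1 0. ] w 0.998 q [-0.45  0.1   1.86  0.    1.15 -1.3 ]
dist 231.1 dyaw -44.06
offset [[-26.4, -27.9, 3.4], [-29.7, -24.3, 3.4], [-32.6, -20.3, 3.4], [-34.9, -15.9, 3.4], [-36.6, -11.4, 3.4]] spin [np.float64(7.34), np.float64(7.34), np.float64(7.34), np.float64(7.34), np.float64(7.34)]
```

Request:
arm_command --pt "-31 -33 3" --pt "-34 -29 3" --pt "-38 -24 3" --pt "-41 -18 3" --pt "-42 -12 3" --spin '[8.5, 8.5, 8.5, 8.5, 8.5]'

```text
time_s: 32.6
tcp_pos: [0.5332, -0.465, 0.1491]
tool_rot: [2.097, 2.31, 0.016]
contact_force: [-0.0, -0.3, 0.3]
width: 1.0
```

```bash
python3 -c "
from h import *
p=robot.get_image('wrist');save(p,'w32')
for o in robot.outline_of(p,'brush_1'): print(o['confidence'],np.round(o['rect']),rect(p,o['region'],.046))
plan((548,-466,60),94.5,5,6)
"
```

```text
0.8 [138. 168. 135. 161.] (array([ 408.8, -447.7]), array([148. ,  60.1]), -57.3)
0.68 [453. 132. 175.  79.] (array([ 686.2, -388.2]), array([153.8,  49.8]), -4.6)
0.6 [294. 197.  57. 156.] (array([ 549.6, -465.6]), array([148.1,  49. ]), -85.6)
t 32.7 tcp [ 532.  -468.6  148. ] yawx 95.48 tz [ 0.022 -0.009 -1.   ] F [-0.3  0.1  0.2] w 0.999 q [-0.76  0.35  1.6   0.01  1.17 -0.86]
dist 89.5 dyaw -0.98
offset [[0.3, 2.4, 14.7], [0.3, 2.4, 14.7], [0.3, 2.4, 14.7], [0.4, 2.4, 14.7], [0.4, 2.4, 14.7]] spin [np.float64(0.16), np.float64(0.16), np.float64(0.16), np.float64(0.16), np.float64(0.16)]
```

View pics/w32.png

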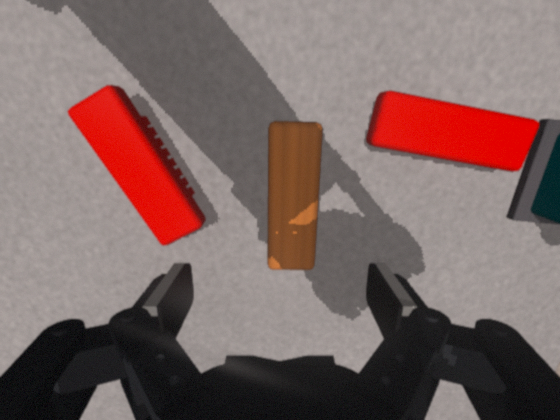

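Request:
arm_command --pt "0 3 20" --pt "1 3 28" --pt "1 3 28" --pt "1 3 28" --pt "0 2 20" --spin '[0.2, 0.2, 0.2, 0.2, 0.2]'

```text
time_s: 33.2
tcp_pos: [0.548, -0.465, 0.0208]
tool_rot: [2.117, 2.292, 0.015]
contact_force: [0.8, -0.1, -0.1]
width: 0.998
```

```bash
python3 -c "
from h import *
plan((549,-466,-12),94.5,5,5)
"
```

```text
t 33.2 tcp [ 548.  -465.    20.8] yawx 94.54 tz [ 0.023 -0.008 -1.   ] F [ 0.8 -0.1 -0.1] w 0.998 q [-0.74  0.48  1.67  0.01  0.98 -0.83]
dist 32.8 dyaw -0.04
offset [[-0.2, 0.0, 6.6], [-0.2, 0.0, 6.6], [-0.2, 0.0, 6.6], [-0.2, 0.0, 6.6], [-0.2, 0.0, 6.6]] spin [np.float64(0.01), np.float64(0.01), np.float64(0.01), np.float64(0.01), np.float64(0.01)]
```

Request:
arm_command --pt "0 0 8" --pt "0 0 8" --pt "0 0 8" --pt "0 0 6" --pt "0 0 0" --spin '[0, 0, 0, 0, 0]'

```text
time_s: 33.7
tcp_pos: [0.546, -0.4602, -0.0153]
tool_rot: [2.118, 2.303, 0.016]
contact_force: [-0.3, -0.6, -0.4]
width: 1.002
```

```bash
python3 -c "
from h import *
st();p=robot.get_image('wrist');save(p,'w33')
"
```

```text
t 33.7 tcp [ 546.  -460.2  -15.3] yawx 94.77 tz [ 0.016 -0.001 -1.   ] F [-0.3 -0.6 -0.4] w 1.002 q [-0.74  0.52  1.69  0.01  0.93 -0.83]
```

View pics/w33.png

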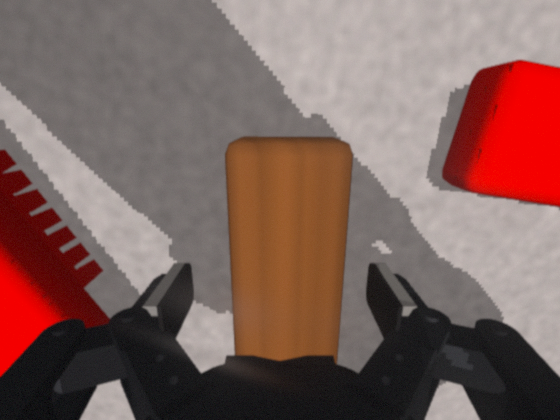

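Request:
arm_command --pt "-3 0 0" --pt "-2 0 0" --pt "0 0 0" --pt "0 0 0" --pt "0 0 0" --spin '[0, 0, 0, 0, 0]'

```text
time_s: 34.25
tcp_pos: [0.5489, -0.4685, -0.0106]
tool_rot: [2.114, 2.297, 0.016]
contact_force: [0.0, 0.1, 0.1]
width: 0.996
```

Request:
arm_command --pt "0 0 0" --pt "0 0 0" --pt "0 0 0" --pt "0 0 0" --pt "0 0 0" --spin '[0, 0, 0, 0, 0]' --claw 0 --force 60

```text
time_s: 34.75
tcp_pos: [0.5493, -0.4686, -0.0098]
tool_rot: [2.113, 2.296, 0.016]
contact_force: [-0.7, -0.4, 0.3]
width: 0.576
```

```bash
python3 -c "
from h import *
st();p=robot.get_image('wrist');save(p,'w34')
"
```

```text
t 34.75 tcp [ 549.3 -468.6   -9.8] yawx 94.75 tz [ 0.022 -0.007 -1.   ] F [-0.7 -0.4  0.3] w 0.576 q [-0.75  0.52  1.67  0.01  0.93 -0.84]
```

View pics/w34.png

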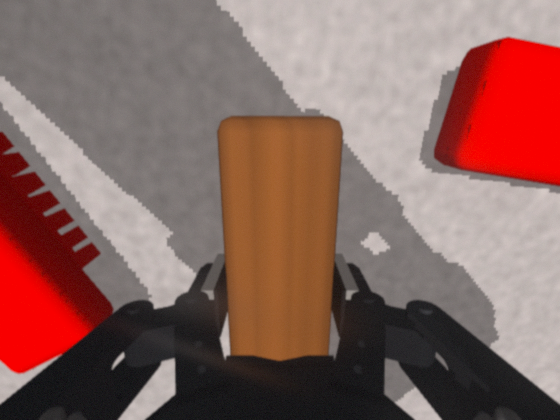

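Request:
arm_command --pt "0 0 -10" --pt "0 0 -25" --pt "0 0 -35" --pt "0 0 -40" --pt "0 0 -40" --spin '[0, 0, 0, 0, 0]'

```text
time_s: 35.3
tcp_pos: [0.5393, -0.4615, 0.1333]
tool_rot: [-2.125, -2.309, -0.016]
contact_force: [0.9, -0.6, -2.1]
width: 0.575
```

```bash
python3 -c "
from h import *
print(C(-20,0,150)); plan(C(-20,0,150),177,5,12)
"
```

```text
[556.0274093   58.04671912 150.        ]
t 35.3 tcp [ 539.3 -461.5  133.3] yawx 94.75 tz [ 0.005  0.01  -1.   ] F [ 0.9 -0.6 -2.1] w 0.575 q [-0.75  0.38  1.59  0.01  1.18 -0.84]
dist 520.1 dyaw 82.25
offset [[43.0, 5.0, -1.0], [42.1, 10.1, -1.0], [40.6, 15.0, -1.0], [38.6, 19.8, -1.0], [35.9, 24.2, -1.0]] spin [np.float64(-6.85), np.float64(-6.85), np.float64(-6.85), np.float64(-6.85), np.float64(-6.85)]
```

Request:
arm_command --pt "40 5 -6" --pt "42 10 -3" --pt "40 15 -3" --pt "38 20 -2" --pt "36 24 -2" --spin '[-6.8, -6.8, -6.8, -6.8, -6.8]'

```text
time_s: 35.8
tcp_pos: [0.5497, -0.2533, 0.1635]
tool_rot: [1.331, 2.823, 0.007]
contact_force: [0.9, 1.2, -1.1]
width: 0.575
```

```bash
python3 -c "
from h import *
plan(C(-20,0,150),177,5,7)
"
```

```text
t 35.8 tcp [ 549.7 -253.3  163.5] yawx 129.51 tz [ 0.021 -0.005 -1.   ] F [ 0.9  1.2 -1.1] w 0.575 q [-0.48  0.15  1.82  0.01  1.16 -1.17]
dist 311.7 dyaw 47.49
offset [[33.8, 29.0, 1.7], [30.1, 32.8, 1.7], [26.0, 36.1, 1.7], [21.6, 38.9, 1.7], [16.8, 41.2, 1.7]] spin [np.float64(-6.78), np.float64(-6.78), np.float64(-6.78), np.float64(-6.78), np.float64(-6.78)]
```

Request:
arm_command --pt "34 29 1" --pt "30 33 1" --pt "27 36 1" --pt "22 39 1" --pt "18 41 1" --spin '[-6.8, -6.8, -6.8, -6.8, -6.8]'

```text
time_s: 36.3
tcp_pos: [0.5481, -0.0209, 0.1608]
tool_rot: [0.411, 3.089, -0.004]
contact_force: [0.4, 0.0, -1.2]
width: 0.577
```

```bash
python3 -c "
from h import *
plan(C(-20,0,130),177,5,5)
"
```

```text
t 36.3 tcp [548.1 -20.9 160.8] yawx 164.86 tz [ 0.025 -0.006 -1.   ] F [ 0.4  0.  -1.2] w 0.577 q [-0.08  0.04  1.94 -0.    1.14 -1.39]
dist 85.2 dyaw 12.14
offset [[2.8, 15.7, 6.1], [2.1, 15.8, 6.1], [1.4, 15.8, 6.1], [0.7, 15.9, 6.1], [0.1, 15.9, 6.1]] spin [np.float64(-2.43), np.float64(-2.43), np.float64(-2.43), np.float64(-2.43), np.float64(-2.43)]
```

Request:
arm_command --pt "3 16 6" --pt "2 16 6" --pt "1 16 8" --pt "1 14 8" --pt "0 12 8" --spin '[-2.5, -2.4, -2.4, -2.4, -2.4]'

```text
time_s: 36.8
tcp_pos: [0.5541, 0.0621, 0.1271]
tool_rot: [0.053, 3.112, -0.005]
contact_force: [-0.5, 0.4, -1.5]
width: 0.568
```

```bash
cat > fr.py <<'E'
from h import *
plan(C(-8,0,105),177,5,5)
p=robot.get_image('wrist'); s,Rm=st()
hsv=cv2.cvtColor(p["frame"],cv2.COLOR_RGB2HSV); m=cv2.inRange(hsv,(6,150,60),(16,255,255))
col=np.nonzero(m[:,275:288].mean(1)>128)[0]; row=col.min() if len(col) else None
a=np.radians(-3)
z=s["tcp_pos"][2]+.0087+.046
q=w(p,[[281,row]],z)*1000-C(0,0,0)
print("front end row",row,"chest x",q[:,0]*np.cos(a)+q[:,1]*np.sin(a)); d=s["tcp_pos"]*1000-C(0,0,0); print("tcp chest",d[0]*np.cos(a)+d[1]*np.sin(a),-d[0]*np.sin(a)+d[1]*np.cos(a))
save(p,'wf%d'%int(s["time_s"]*100))
E
python3 fr.py; ls pics | grep wf
```

```text
t 36.8 tcp [554.1  62.1 127.1] yawx 178.05 tz [ 0.029 -0.004 -1.   ] F [-0.5  0.4 -1.5] w 0.568 q [ 0.07  0.08  1.96 -0.01  1.07 -1.46]
dist 26.5 dyaw -1.05
offset [[-2.7, -0.8, 4.5], [-2.7, -0.8, 4.5], [-2.7, -0.8, 4.5], [-2.7, -0.8, 4.5], [-2.7, -0.8, 4.5]] spin [np.float64(0.21), np.float64(0.21), np.float64(0.21), np.float64(0.21), np.float64(0.21)]
t 36.85 tcp [553.2  63.6 125.3] yawx 178.16 tz [ 0.026 -0.003 -1.   ] F [-0.5  1.8 -3.2] w 0.573 q [ 0.07  0.08  1.96 -0.01  1.07 -1.46]
front end row 117 chest x [-98.73864465]
tcp chest -23.097155448776913 5.44553359772601
wf3685.png
```

Request:
arm_command --pt "-4 -1 4" --pt "-4 -1 5" --pt "-4 -1 5" --pt "-4 -1 5" --pt "-4 -1 5" --spin '[0.2, 0.2, 0.2, 0.2, 0.2]'

```text
time_s: 37.35
tcp_pos: [0.5756, 0.0556, 0.1004]
tool_rot: [0.082, 3.113, -0.005]
contact_force: [-0.3, 0.2, -1.3]
width: 0.574
```

```bash
sed -i 's/C(-8,0,105)/C(2,0,55)/' fr.py; python3 fr.py
```

```text
t 37.35 tcp [575.6  55.6 100.4] yawx 176.99 tz [ 0.027 -0.004 -1.   ] F [-0.3  0.2 -1.3] w 0.574 q [ 0.06  0.15  1.94 -0.01  1.03 -1.46]
dist 45.5 dyaw 0.01
offset [[-0.2, 0.3, 9.1], [-0.2, 0.3, 9.1], [-0.2, 0.3, 9.1], [-0.2, 0.3, 9.1], [-0.2, 0.3, 9.1]] spin [np.float64(-0.0), np.float64(-0.0), np.float64(-0.0), np.float64(-0.0), np.float64(-0.0)]
t 37.4 tcp [575.7  55.3  99.5] yawx 176.98 tz [ 0.026 -0.004 -1.   ] F [ 0.7 -0.2 -1.9] w 0.574 q [ 0.06  0.15  1.94 -0.01  1.03 -1.46]
front end row 116 chest x [-77.23581199]
tcp chest -0.21675460580802872 -1.7332411906869878
```

Request:
arm_command --pt "-1 0 9" --pt "-1 0 9" --pt "0 0 9" --pt "0 0 9" --pt "0 0 9" --spin '[0, 0, 0, 0, 0]'

```text
time_s: 37.9
tcp_pos: [0.58, 0.0543, 0.0516]
tool_rot: [0.084, 3.113, -0.005]
contact_force: [-0.2, -0.7, -0.8]
width: 0.569
```

```bash
sed -i 's/C(2,0,55)/C(2,0,23)/' fr.py; python3 fr.py; python3 -c "
from h import *
p=robot.get_image('side');save(p,'s38',(200,130,360,330),3)"
```

```text
t 37.9 tcp [580.   54.3  51.6] yawx 176.9 tz [ 0.028 -0.004 -1.   ] F [-0.2 -0.7 -0.8] w 0.569 q [ 0.05  0.21  1.97 -0.01  0.94 -1.46]
dist 28.8 dyaw 0.1
offset [[0.6, 0.5, 5.7], [0.6, 0.5, 5.7], [0.6, 0.5, 5.7], [0.6, 0.5, 5.7], [0.6, 0.5, 5.7]] spin [np.float64(-0.02), np.float64(-0.02), np.float64(-0.02), np.float64(-0.02), np.float64(-0.02)]
t 37.95 tcp [578.5  54.2  49.6] yawx 176.9 tz [ 0.024 -0.004 -1.   ] F [-1.  -0.8 -2.4] w 0.573 q [ 0.05  0.21  1.97 -0.01  0.94 -1.46]
front end row 116 chest x [-72.77426264]
tcp chest 2.629185263879087 -2.663714796079355
```

View pics/s38.png

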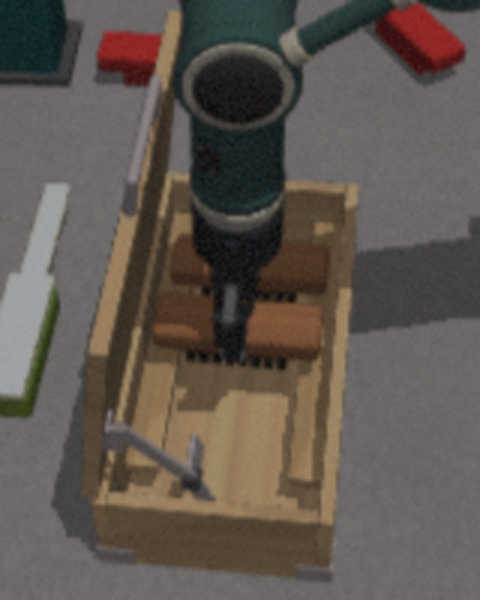

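Request:
arm_command --pt "1 0 8" --pt "1 0 8" --pt "0 0 6" --pt "0 0 4" --pt "0 0 1" --spin '[0, 0, 0, 0, 0]'

```text
time_s: 38.5
tcp_pos: [0.5774, 0.0544, 0.0215]
tool_rot: [0.084, 3.115, -0.006]
contact_force: [0.1, -0.3, 0.3]
width: 0.574
```

```bash
python3 fr.py
```

```text
t 38.5 tcp [577.4  54.4  21.5] yawx 176.92 tz [ 0.025 -0.004 -1.   ] F [ 0.1 -0.3  0.3] w 0.574 q [ 0.05  0.25  1.99 -0.01  0.88 -1.46]
dist 2.9 dyaw 0.08
offset [[-0.1, 0.5, -0.3], [-0.1, 0.5, -0.3], [-0.1, 0.5, -0.3], [-0.1, 0.5, -0.3], [-0.1, 0.5, -0.3]] spin [np.float64(-0.02), np.float64(-0.02), np.float64(-0.02), np.float64(-0.02), np.float64(-0.02)]
t 38.55 tcp [577.5  54.4  21.7] yawx 176.92 tz [ 0.025 -0.004 -1.   ] F [-0.2 -0.8 -1.3] w 0.569 q [ 0.05  0.25  1.99 -0.01  0.88 -1.46]
front end row 115 chest x [-75.62835064]
tcp chest 1.6364756852408475 -2.4729598544676468
```

Contact reached (force went to zero). Release and lift.

Request:
arm_command --pt "0 0 0" --pt "0 0 0" --pt "0 0 0" --pt "0 0 0" --pt "0 0 0" --spin '[0, 0, 0, 0, 0]' --claw 0.8

```text
time_s: 39.05
tcp_pos: [0.5803, 0.0546, 0.0244]
tool_rot: [0.084, 3.11, -0.005]
contact_force: [0.0, 0.1, 0.5]
width: 0.802
```

Request:
arm_command --pt "0 0 -12" --pt "0 0 -25" --pt "0 0 -30" --pt "0 0 -35" --pt "3 0 -40" --spin '[0, 0, 0, 0, 0]'

```text
time_s: 39.55
tcp_pos: [0.5676, 0.0549, 0.1663]
tool_rot: [0.084, 3.123, -0.007]
contact_force: [1.3, -0.3, 0.5]
width: 0.8
```

```bash
python3 -c "
from h import *
st()
p=robot.get_image('wrist');save(p,'w40')
a=np.radians(-3)
for o in robot.outline_of(p,'brush_1'):
  r=rect(p,o['region'],.076);d=np.r_[r[0],0]-C(0,0,0);print(round(o['confidence'],2),np.round(o['rect']),r,'chest',d[0]*np.cos(a)+d[1]*np.sin(a),-d[0]*np.sin(a)+d[1]*np.cos(a))
p=robot.get_image('side');save(p,'s40',(180,80,380,330),2.4)
"
```

```text
t 39.55 tcp [567.6  54.9 166.3] yawx 176.91 tz [ 0.017 -0.005 -1.   ] F [ 1.3 -0.3  0.5] w 0.8 q [ 0.06  0.08  1.88 -0.01  1.16 -1.46]
0.81 [172. 203.  70. 157.] (array([570.8, -40.5]), array([148.3,  55.6]), -3.1) chest -0.09011784703680537 -97.63852661103425
0.76 [279. 203.  56. 154.] (array([574.9,  55.1]), array([148.1,  50.1]), -3.6) chest -0.9990541713684608 -1.9549656679009284
```

View pics/w40.png

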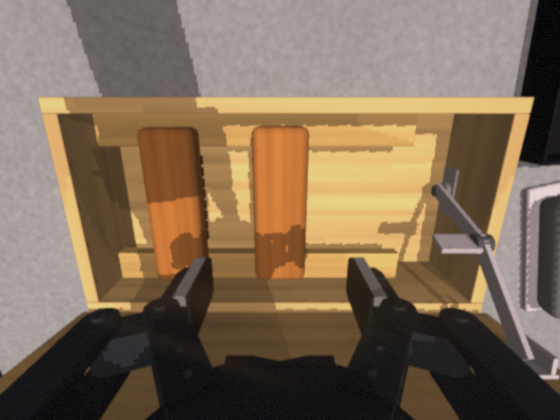

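View pics/s40.png

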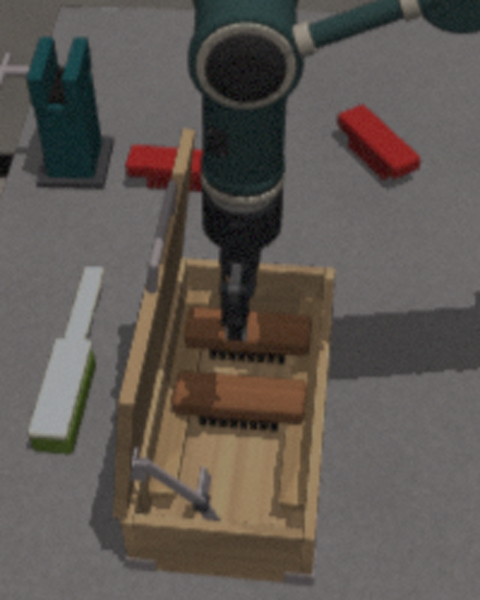

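```bash
python3 -c "
from h import *
p=robot.get_image('wrist')
a=np.radians(-3)
for uv in [(435,243),(487,240),(462,236),(462,250)]:
  d=w(p,[uv],.106)[0]*1000-C(0,0,0); print(uv,(d[0]*np.cos(a)+d[1]*np.sin(a)).round(1),(-d[0]*np.sin(a)+d[1]*np.cos(a)).round(1))
save(p,'tab',(400,160,560,390),3.4)
print(C(-38,140,160)); plan(C(-38,140,165),87,5,11)
"
```

```text
(435, 243) 26.4 133.0
(487, 240) 23.5 177.3
(462, 236) 19.8 155.0
(462, 250) 33.1 157.6
[545.37911155 198.7969012  160.        ]
t 39.75 tcp [569.7  55.1 167.8] yawx 176.92 tz [ 0.023 -0.004 -1.   ] F [-0.9 -1.  -0.1] w 0.8 q [ 0.06  0.08  1.88 -0.01  1.16 -1.46]
dist 145.7 dyaw -89.92
offset [[2.9, 12.9, 0.2], [4.7, 12.4, 0.2], [6.4, 11.6, 0.2], [8.0, 10.5, 0.2], [9.4, 9.3, 0.2]] spin [np.float64(8.17), np.float64(8.17), np.float64(8.17), np.float64(8.17), np.float64(8.17)]
```

View pics/tab.png

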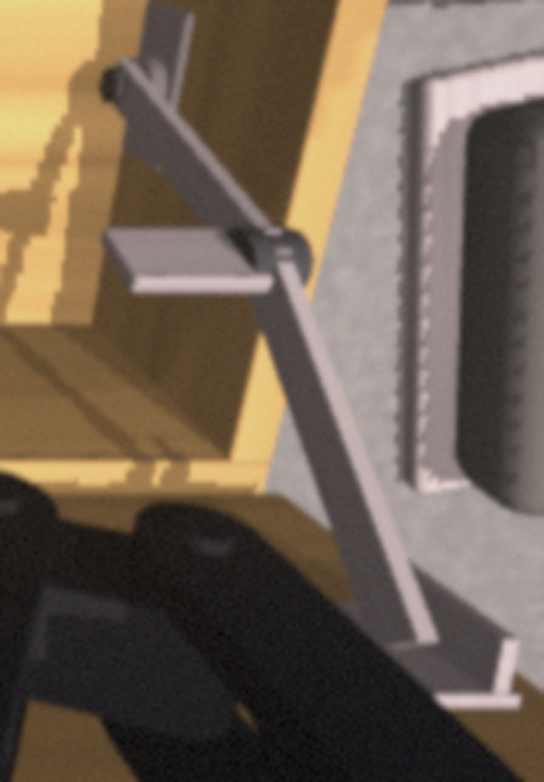

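Request:
arm_command --pt "3 13 0" --pt "5 13 0" --pt "7 12 0" --pt "8 11 0" --pt "10 9 0" --spin '[8.3, 8.3, 8.3, 8.3, 8.3]' --claw 0.6

```text
time_s: 40.25
tcp_pos: [0.5526, 0.1218, 0.1601]
tool_rot: [1.224, 2.88, -0.004]
contact_force: [0.1, -0.6, 0.1]
width: 0.601
```

```bash
python3 -c "
from h import *
plan(C(-38,140,150),87,5,6)
"
```

```text
t 40.25 tcp [552.6 121.8 160.1] yawx 133.94 tz [ 0.01  -0.007 -1.   ] F [ 0.1 -0.6  0.1] w 0.601 q [ 0.18  0.08  1.89 -0.01  1.16 -0.58]
dist 78.0 dyaw -46.94
offset [[10.1, 8.0, 1.6], [11.1, 6.6, 1.6], [11.9, 5.0, 1.6], [12.5, 3.4, 1.6], [12.8, 1.6, 1.6]] spin [np.float64(7.82), np.float64(7.82), np.float64(7.82), np.float64(7.82), np.float64(7.82)]
```

Request:
arm_command --pt "12 9 1" --pt "13 8 1" --pt "14 6 1" --pt "15 4 1" --pt "15 1 1" --spin '[8.5, 8.5, 8.5, 8.5, 8.5]'

```text
time_s: 40.75
tcp_pos: [0.5388, 0.1984, 0.1447]
tool_rot: [2.2, 2.238, -0.02]
contact_force: [0.3, -0.4, -0.2]
width: 0.602
```

```bash
python3 -c "
from h import *
plan(C(-38,140,110),87,5,5)
p=robot.get_image('wrist');save(p,'w42')
p=robot.get_image('side');save(p,'s42',(200,180,340,320),4)
"
```

```text
t 40.75 tcp [538.8 198.4 144.7] yawx 90.99 tz [-0.007 -0.011 -1.   ] F [ 0.3 -0.4 -0.2] w 0.602 q [ 0.32  0.12  1.88 -0.01  1.15  0.3 ]
dist 35.3 dyaw -3.99
offset [[0.1, 1.4, 6.9], [0.2, 1.4, 6.9], [0.2, 1.4, 6.9], [0.2, 1.4, 6.9], [0.2, 1.4, 6.9]] spin [np.float64(0.8), np.float64(0.8), np.float64(0.8), np.float64(0.8), np.float64(0.8)]
```

View pics/w42.png

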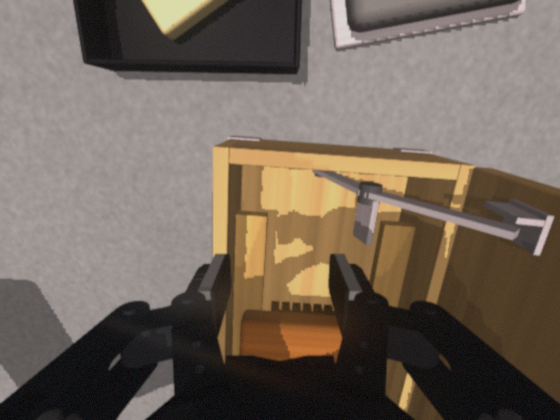

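View pics/s42.png

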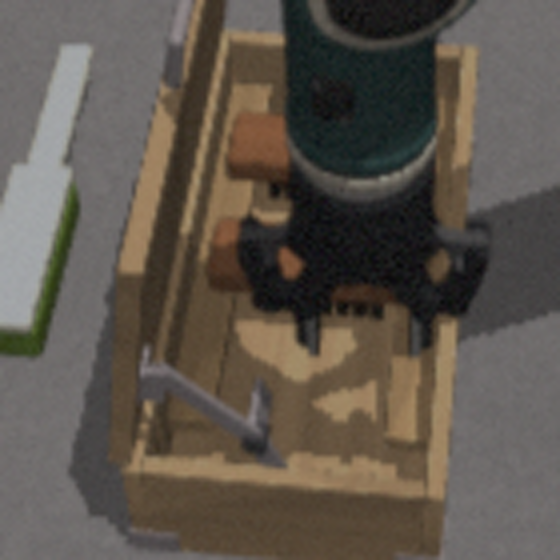

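```bash
python3 -c "
from h import *
plan(C(-54,140,75),87,5,5)
"
```

```text
t 40.85 tcp [538.3 199.1 144.4] yawx 91.43 tz [-0.007 -0.011 -1.   ] F [-0.4 -0.1  0.2] w 0.601 q [ 0.32  0.12  1.88 -0.01  1.15  0.3 ]
dist 70.0 dyaw -4.43
offset [[0.3, -1.7, 13.9], [0.3, -1.7, 13.9], [0.3, -1.7, 13.9], [0.2, -1.7, 13.9], [0.2, -1.7, 13.9]] spin [np.float64(0.89), np.float64(0.89), np.float64(0.89), np.float64(0.89), np.float64(0.89)]
```

Request:
arm_command --pt "0 -2 10" --pt "0 -2 14" --pt "0 -2 14" --pt "0 -2 14" --pt "0 -2 14" --spin '[0.9, 0.9, 0.9, 0.9, 0.9]' --claw 1

```text
time_s: 41.35
tcp_pos: [0.5264, 0.1954, 0.0723]
tool_rot: [2.275, 2.161, -0.024]
contact_force: [-0.0, 0.1, 0.1]
width: 0.997
```

```bash
python3 -c "
from h import *
plan(C(-54,140,62),87,5,5)
p=robot.get_image('wrist');save(p,'w43')
p=robot.get_image('side');save(p,'s43',(200,180,340,320),4)
"
```

```text
t 41.35 tcp [526.4 195.4  72.3] yawx 87.06 tz [-0.009 -0.013 -1.   ] F [-0.   0.1  0.1] w 0.997 q [ 0.32  0.18  1.96 -0.01  1.01  0.37]
dist 11.5 dyaw -0.06
offset [[0.9, 0.6, 2.0], [0.9, 0.6, 2.0], [0.9, 0.6, 2.0], [0.9, 0.6, 2.0], [0.9, 0.6, 2.0]] spin [np.float64(0.01), np.float64(0.01), np.float64(0.01), np.float64(0.01), np.float64(0.01)]
```

View pics/w43.png

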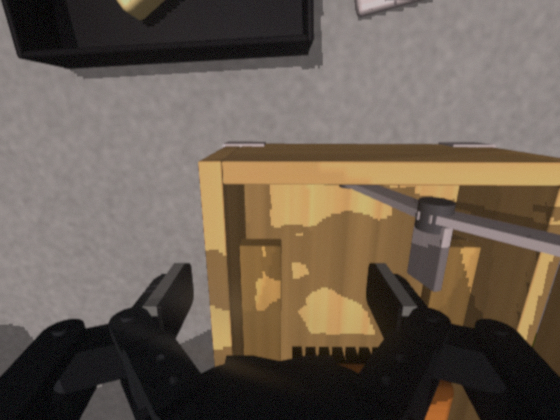

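View pics/s43.png

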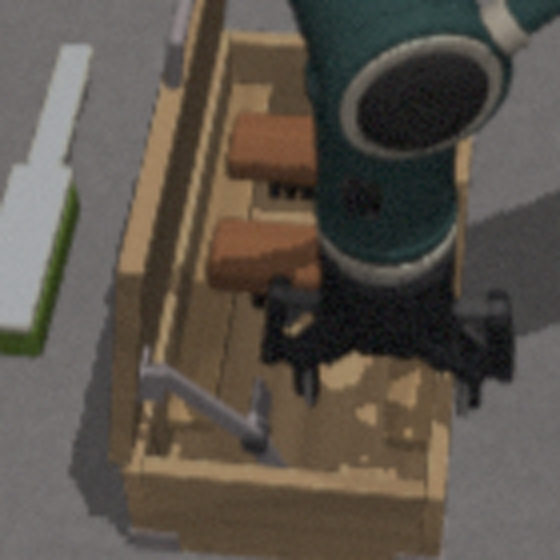

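Request:
arm_command --pt "2 1 4" --pt "2 1 4" --pt "1 1 3" --pt "0 0 0" --pt "0 0 0" --spin '[0, 0, 0, 0, 0]'

```text
time_s: 41.95
tcp_pos: [0.5294, 0.2005, 0.0597]
tool_rot: [2.275, 2.163, -0.027]
contact_force: [-0.2, 0.5, 0.3]
width: 1.002
```

```bash
cat > tb.py <<'E'
from h import *
s,Rm=st(); a=np.radians(-3); d=s["tcp_pos"]*1000-C(0,0,0); print("tcp chest",(d[0]*np.cos(a)+d[1]*np.sin(a)).round(1),(-d[0]*np.sin(a)+d[1]*np.cos(a)).round(1))
import sys
p=robot.get_image('side');save(p,'sb'+sys.argv[1],(200,200,340,320),5.5)
E
python3 tb.py 0
```

```text
t 41.95 tcp [529.4 200.5  59.7] yawx 87.13 tz [-0.011 -0.014 -1.   ] F [-0.2  0.5  0.3] w 1.002 q [ 0.32  0.2   1.96 -0.01  0.99  0.38]
tcp chest -54.1 140.8
```

View pics/sb0.png

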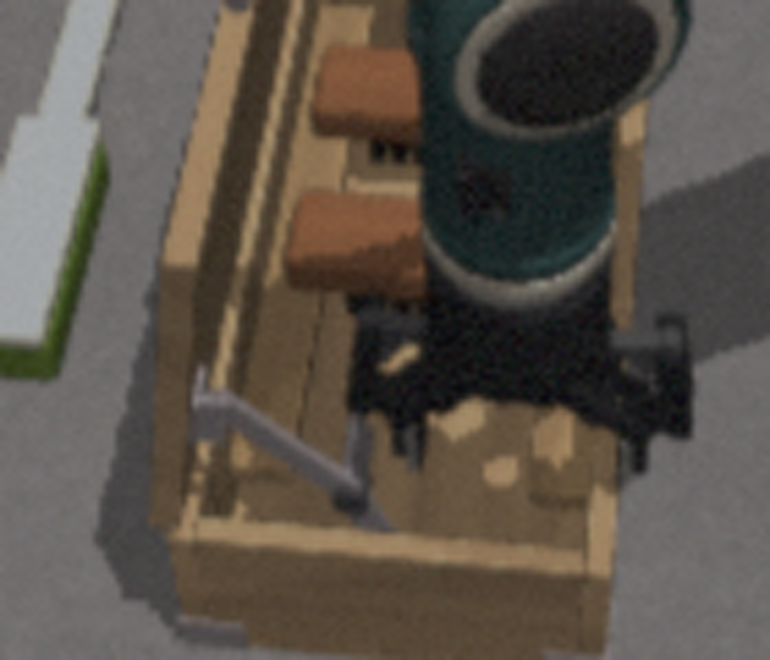

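```bash
python3 -c "
from h import *
p=robot.get_image('side')
for x in(-4,0,-104,-108):
  for z in (80,90,100,110): print(x,z,proj(p,C(x,140,z)/1000).round(1))
print(proj(p,C(18,145,106)/1000),proj(p,C(-98,189,95)/1000),proj(p,C(-86,177,95)/1000))
"
```

```text
-4 80 [[275.1 286.3]]
-4 90 [[275.  284.1]]
-4 100 [[274.9 281.9]]
-4 110 [[274.8 279.7]]
0 80 [[273.5 286.2]]
0 90 [[273.4 284. ]]
0 100 [[273.3 281.8]]
0 110 [[273.1 279.5]]
-104 80 [[315.1 289.7]]
-104 90 [[315.3 287.5]]
-104 100 [[315.5 285.3]]
-104 110 [[315.6 283.1]]
-108 80 [[316.7 289.8]]
-108 90 [[316.9 287.7]]
-108 100 [[317.1 285.5]]
-108 110 [[317.3 283.2]]
[[265.661643   281.55044627]] [[311.68453235 303.77121885]] [[307.00292111 298.9395675 ]]
```

Request:
arm_command --pt "0 0 -4" --pt "0 4 0" --pt "0 4 0" --pt "0 4 0" --pt "0 4 0" --spin '[0, 0, 0, 0, 0]'

```text
time_s: 42.55
tcp_pos: [0.5471, 0.1998, 0.0652]
tool_rot: [2.274, 2.163, -0.024]
contact_force: [1.1, -0.0, 0.8]
width: 0.995
```

```bash
python3 tb.py 1
```

```text
t 42.55 tcp [547.1 199.8  65.2] yawx 87.14 tz [-0.009 -0.013 -1.   ] F [ 1.1 -0.   0.8] w 0.995 q [ 0.31  0.22  1.92 -0.01  1.01  0.37]
tcp chest -36.4 141.1
```

View pics/sb1.png

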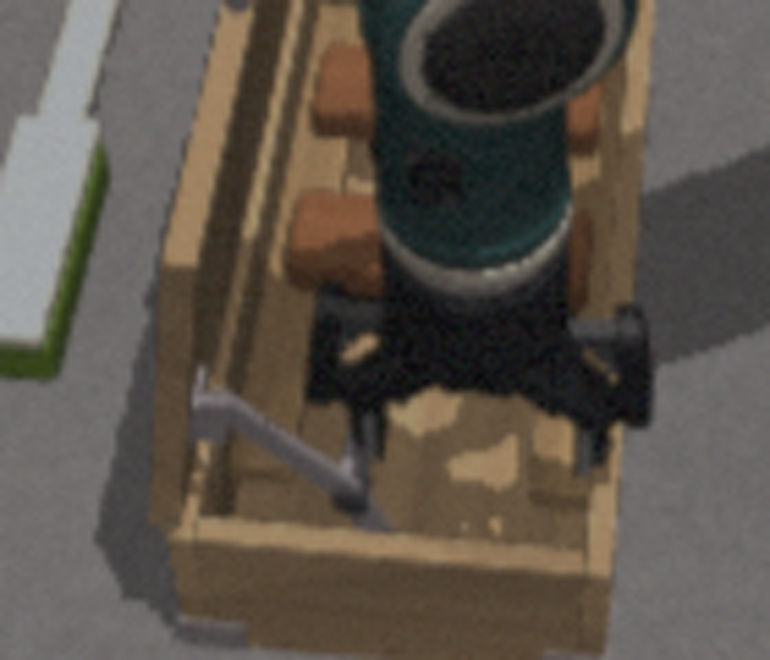

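Request:
arm_command --pt "0 4 0" --pt "0 4 0" --pt "0 4 0" --pt "0 0 0" --pt "0 0 0" --spin '[0, 0, 0, 0, 0]'

```text
time_s: 43.1
tcp_pos: [0.5597, 0.1988, 0.064]
tool_rot: [2.275, 2.163, -0.028]
contact_force: [0.0, -0.6, -0.2]
width: 0.998
```

```bash
python3 tb.py 2
```

```text
t 43.1 tcp [559.7 198.8  64. ] yawx 87.11 tz [-0.011 -0.013 -1.   ] F [ 0.  -0.6 -0.2] w 0.998 q [ 0.31  0.24  1.9  -0.01  1.02  0.36]
tcp chest -23.7 140.8
```

View pics/sb2.png

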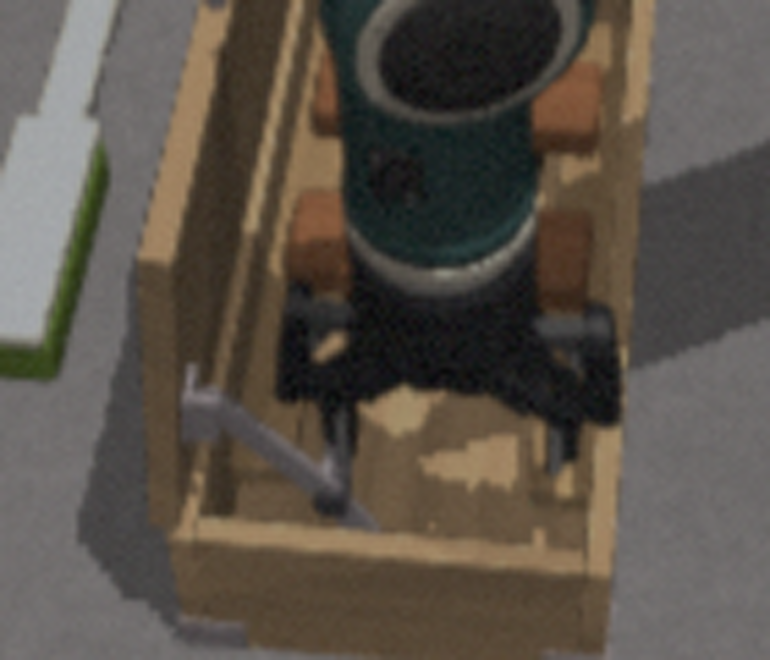

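Request:
arm_command --pt "0 5 2" --pt "0 5 3" --pt "0 5 3" --pt "0 5 3" --pt "0 0 0" --spin '[0, 0, 0, 0, 0]'

```text
time_s: 43.65
tcp_pos: [0.5807, 0.1976, 0.0519]
tool_rot: [2.275, 2.164, -0.028]
contact_force: [0.2, 0.5, 0.5]
width: 1.0
```

```bash
python3 tb.py 3
```

```text
t 43.65 tcp [580.7 197.6  51.9] yawx 87.12 tz [-0.012 -0.013 -1.   ] F [0.2 0.5 0.5] w 1.0 q [ 0.29  0.29  1.86 -0.01  1.    0.35]
tcp chest -2.7 140.7
```

View pics/sb3.png

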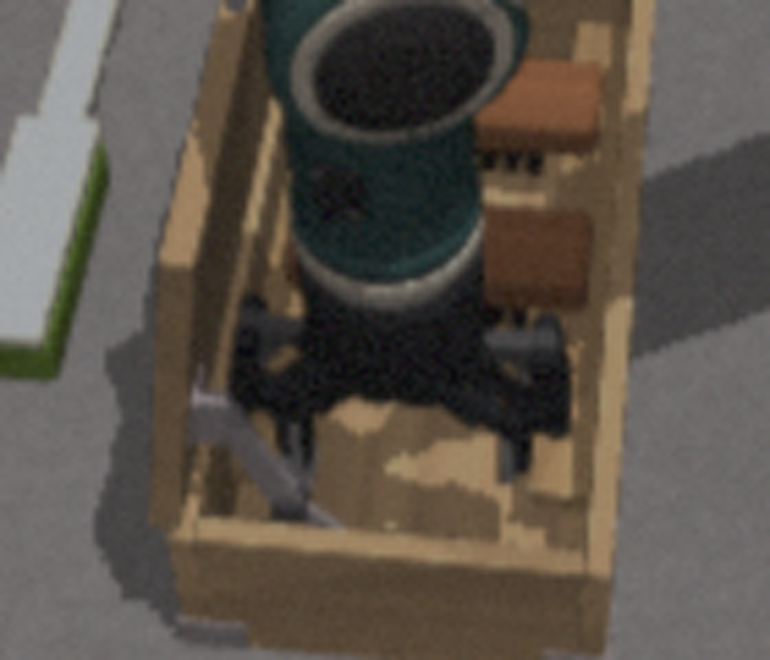

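Request:
arm_command --pt "0 3 4" --pt "0 3 4" --pt "0 0 3" --pt "0 0 0" --pt "0 0 0" --spin '[0, 0, 0, 0, 0]'

```text
time_s: 44.2
tcp_pos: [0.5853, 0.1977, 0.0462]
tool_rot: [2.277, 2.164, -0.03]
contact_force: [-0.2, -0.8, 0.7]
width: 0.995
```

```bash
python3 tb.py 4
```

```text
t 44.2 tcp [585.3 197.7  46.2] yawx 87.09 tz [-0.014 -0.013 -1.   ] F [-0.2 -0.8  0.7] w 0.995 q [ 0.29  0.31  1.85 -0.01  1.    0.35]
tcp chest 2.0 141.0
```

View pics/sb4.png

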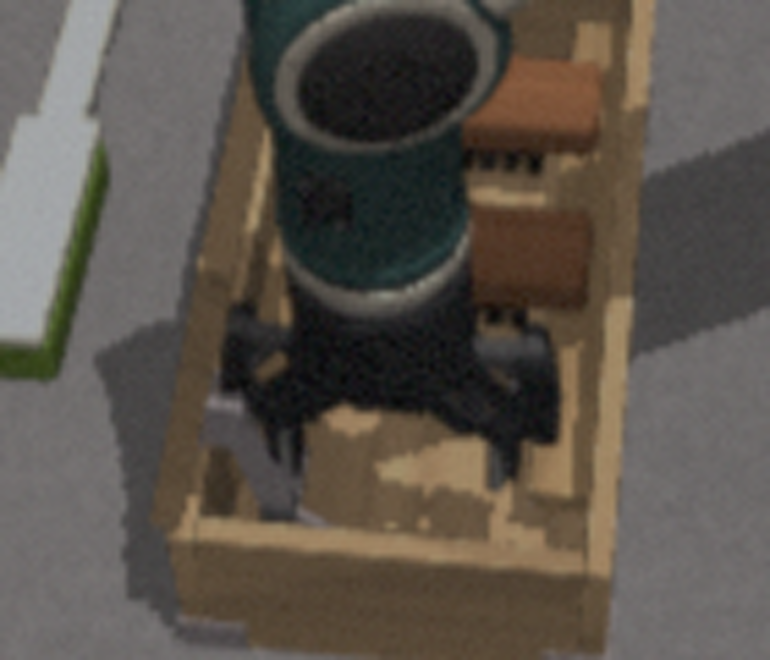

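Request:
arm_command --pt "0 -20 -12" --pt "0 -15 -25" --pt "0 -40 -20" --pt "0 -45 -10" --pt "0 -48 0" --spin '[0, 0, 0, 0, 0]'

```text
time_s: 44.75
tcp_pos: [0.4226, 0.2079, 0.1161]
tool_rot: [2.279, 2.157, -0.019]
contact_force: [1.0, 1.7, 0.2]
width: 0.996
```

```bash
python3 tb.py 5; python3 -c "
from h import *
p=robot.get_image('side');save(p,'s50')"
```

```text
t 44.75 tcp [422.6 207.9 116.1] yawx 86.85 tz [-0.006 -0.011 -1.   ] F [1.  1.7 0.2] w 0.996 q [ 0.41 -0.05  2.11 -0.01  1.09  0.47]
tcp chest -161.1 142.6
```

View pics/s50.png

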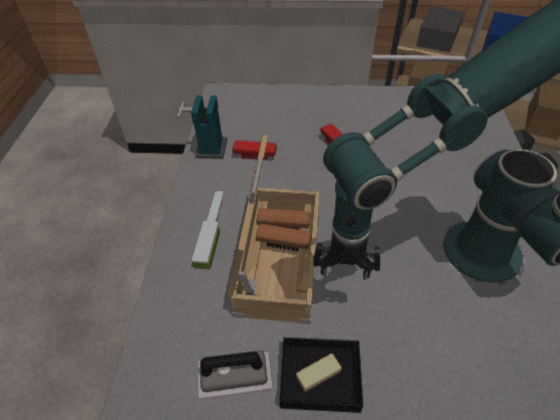

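Request:
arm_command --pt "10 -25 -10" --pt "20 -25 -10" --pt "30 -5 -10" --pt "30 0 0" --pt "30 0 0" --spin '[0, 0, 0, 0, 0]'

```text
time_s: 45.35
tcp_pos: [0.3679, 0.3312, 0.1428]
tool_rot: [2.28, 2.156, -0.022]
contact_force: [0.2, -0.5, -0.4]
width: 1.002
```

Request:
arm_command --pt "0 0 0" --pt "0 0 0" --pt "0 0 0" --pt "0 0 0" --pt "0 0 0" --spin '[0, 0, 0, 0, 0]'

```text
time_s: 45.85
tcp_pos: [0.3704, 0.3331, 0.1421]
tool_rot: [2.277, 2.158, -0.019]
contact_force: [0.1, -0.3, -0.5]
width: 0.998
```

```bash
python3 tb.py 6; python3 -c "
from h import *
p=robot.get_image('side');save(p,'s51')"
```

```text
t 45.85 tcp [370.4 333.1 142.1] yawx 86.93 tz [-0.006 -0.011 -1.   ] F [ 0.1 -0.3 -0.5] w 0.998 q [ 0.69 -0.02  2.03 -0.01  1.14  0.74]
tcp chest -219.8 265.0
```

View pics/s51.png

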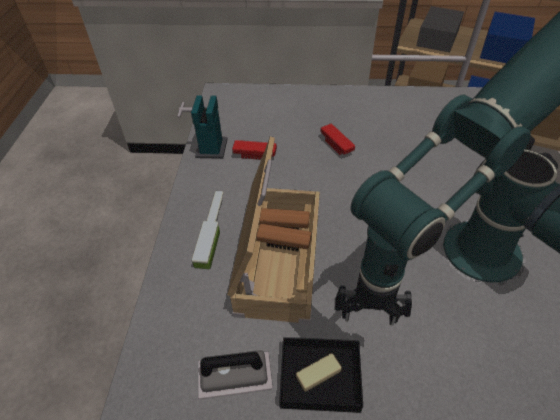

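Lid is sinking by itself. Wait for it to close.

Request:
arm_command --pt "0 0 0" --pt "0 0 0" --pt "0 0 0" --pt "0 0 0" --pt "0 0 0" --spin '[0, 0, 0, 0, 0]'

```text
time_s: 46.45
tcp_pos: [0.3705, 0.3324, 0.1424]
tool_rot: [2.279, 2.157, -0.018]
contact_force: [0.5, 0.2, -0.5]
width: 1.0
```

Request:
arm_command --pt "0 0 0" --pt "0 0 0" --pt "0 0 0" --pt "0 0 0" --pt "0 0 0" --spin '[0, 0, 0, 0, 0]'

```text
time_s: 46.95
tcp_pos: [0.3705, 0.3325, 0.1424]
tool_rot: [2.278, 2.157, -0.018]
contact_force: [0.0, 0.0, 0.0]
width: 0.997
```

Request:
arm_command --pt "0 0 0" --pt "0 0 0" --pt "0 0 0" --pt "0 0 0" --pt "0 0 0" --spin '[0, 0, 0, 0, 0]'

```text
time_s: 47.45
tcp_pos: [0.3704, 0.3325, 0.1424]
tool_rot: [2.278, 2.157, -0.018]
contact_force: [-0.0, 0.4, 0.1]
width: 0.999
```

Request:
arm_command --pt "0 0 0" --pt "0 0 0" --pt "0 0 0" --pt "0 0 0" --pt "0 0 0" --spin '[0, 0, 0, 0, 0]'

```text
time_s: 47.95
tcp_pos: [0.3705, 0.3326, 0.1424]
tool_rot: [2.278, 2.157, -0.018]
contact_force: [0.0, -0.8, -0.2]
width: 0.998
```

```bash
python3 -c "
from h import *
st();p=robot.get_image('side');save(p,'s52')"
```

```text
t 47.95 tcp [370.5 332.6 142.4] yawx 86.88 tz [-0.006 -0.011 -1.   ] F [ 0.  -0.8 -0.2] w 0.998 q [ 0.69 -0.02  2.03 -0.01  1.14  0.74]
```

View pics/s52.png

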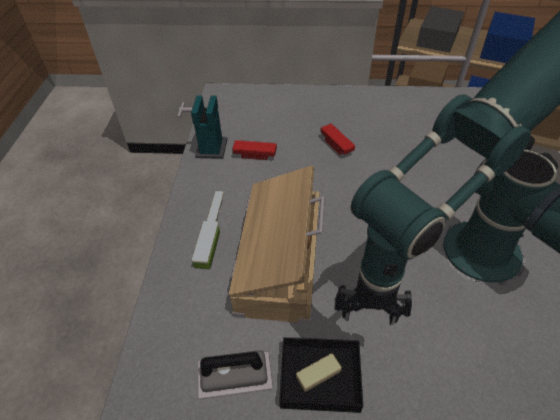

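Request:
arm_command --pt "0 0 0" --pt "0 0 0" --pt "0 0 0" --pt "0 0 0" --pt "0 0 0" --spin '[0, 0, 0, 0, 0]'

```text
time_s: 48.5
tcp_pos: [0.3705, 0.3325, 0.1424]
tool_rot: [2.278, 2.157, -0.018]
contact_force: [-0.5, 0.0, -0.3]
width: 0.999
```

Request:
arm_command --pt "0 0 0" --pt "0 0 0" --pt "0 0 0" --pt "0 0 0" --pt "0 0 0" --spin '[0, 0, 0, 0, 0]'

```text
time_s: 49.0
tcp_pos: [0.3705, 0.3325, 0.1423]
tool_rot: [2.278, 2.157, -0.018]
contact_force: [0.4, 0.1, -1.0]
width: 1.0
```

Request:
arm_command --pt "0 0 0" --pt "0 0 0" --pt "0 0 0" --pt "0 0 0" --pt "0 0 0" --spin '[0, 0, 0, 0, 0]'

```text
time_s: 49.5
tcp_pos: [0.3705, 0.3325, 0.1424]
tool_rot: [2.278, 2.157, -0.018]
contact_force: [0.1, -0.1, 0.1]
width: 1.003
```

Request:
arm_command --pt "0 0 0" --pt "0 0 0" --pt "0 0 0" --pt "0 0 0" --pt "0 0 0" --spin '[0, 0, 0, 0, 0]'

```text
time_s: 50.0
tcp_pos: [0.3705, 0.3325, 0.1424]
tool_rot: [2.278, 2.157, -0.018]
contact_force: [-0.4, -0.7, -0.6]
width: 1.004
```

Request:
arm_command --pt "0 0 0" --pt "0 0 0" --pt "0 0 0" --pt "0 0 0" --pt "0 0 0" --spin '[0, 0, 0, 0, 0]'

```text
time_s: 50.5
tcp_pos: [0.3705, 0.3326, 0.1424]
tool_rot: [2.278, 2.157, -0.018]
contact_force: [-0.4, -0.3, 0.4]
width: 1.004
```

Request:
arm_command --pt "0 0 0" --pt "0 0 0" --pt "0 0 0" --pt "0 0 0" --pt "0 0 0" --spin '[0, 0, 0, 0, 0]'

```text
time_s: 51.0
tcp_pos: [0.3705, 0.3326, 0.1424]
tool_rot: [2.278, 2.157, -0.018]
contact_force: [-0.1, -0.9, 0.8]
width: 0.999
```

```bash
python3 -c "
from h import *
st();p=robot.get_image('side');save(p,'s53');p=robot.get_image('top');save(p,'t53')
q=robot.get_image('side')
for o in robot.outline_of(q,'lid'): print(o['confidence'],np.round(o['rect']),rect(q,o['region'],.109))
for o in robot.outline_of(p,'wax'): print(o['confidence'],np.round(o['rect']),rect(p,o['region'],.028))
for l in('wax_iron','bench_broom'):
  for o in robot.outline_of(p,l): print(l,o['confidence'],np.round(o['rect']),rect(p,o['region'],.0 if l=='wax_iron' else .02))
"
```

```text
t 51.0 tcp [370.5 332.6 142.4] yawx 86.88 tz [-0.006 -0.011 -1.   ] F [-0.1 -0.9  0.8] w 0.999 q [ 0.69 -0.02  2.03 -0.01  1.14  0.74]
0.97 [282. 243. 102. 118.] (array([558.1,  63.3]), array([389.2, 239.1]), 87.0)
0.16 [283. 252.  98. 140.] (array([562.9,  86.2]), array([438.7, 242.4]), 86.5)
0.65 [148. 253.  23.  38.] (array([467.2, 376.9]), array([104.1,  46.4]), 33.0)
wax_iron 0.68 [150. 193.  36.  56.] (array([669.9, 394.1]), array([186.7,  96.9]), 10.4)
```

View pics/s53.png

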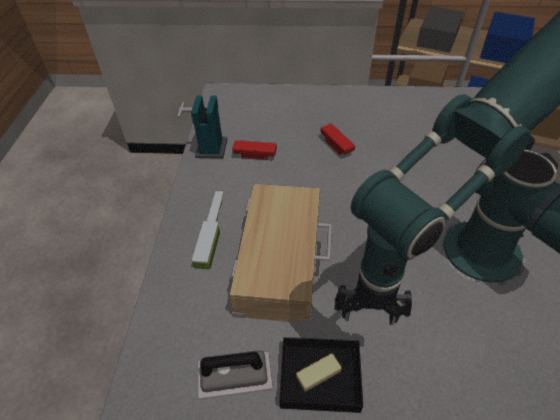

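View pics/t53.png

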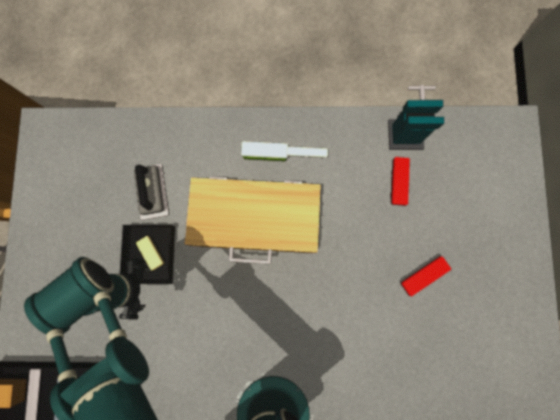

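Request:
arm_command --pt "0 0 0" --pt "0 0 0" --pt "0 0 0" --pt "0 0 0" --pt "0 0 0" --spin '[0, 0, 0, 0, 0]'

```text
time_s: 51.85
tcp_pos: [0.3705, 0.3325, 0.1424]
tool_rot: [2.278, 2.157, -0.018]
contact_force: [-0.5, -0.2, -0.3]
width: 1.0
```

Request:
arm_command --pt "0 0 0" --pt "0 0 0" --pt "0 0 0" --pt "0 0 0" --pt "0 0 0" --spin '[0, 0, 0, 0, 0]'

```text
time_s: 52.35
tcp_pos: [0.3705, 0.3325, 0.1424]
tool_rot: [2.278, 2.157, -0.018]
contact_force: [0.5, -0.3, 0.2]
width: 0.999
```

```bash
python3 -c "
from h import *
p=robot.get_image('side');a=cv2.imread('pics/side0.png').astype(int);b=p['frame'][:,:,::-1].astype(int)
def strip(f,g):
  return np.abs(f-g)[215:275,312:335].mean(), np.abs(f-g)[300:320,235:310].mean()
print('bar/front-edge diff vs start',strip(a,b))
c=cv2.imread('pics/s53.png').astype(int);print('vs 1s ago',strip(c,b))
save(p,'s54',(220,170,350,330),3.7)
"
```

```text
bar/front-edge diff vs start (np.float64(6.368357487922705), np.float64(4.691777777777777))
vs 1s ago (np.float64(1.7714975845410628), np.float64(2.180888888888889))
```

View pics/s54.png

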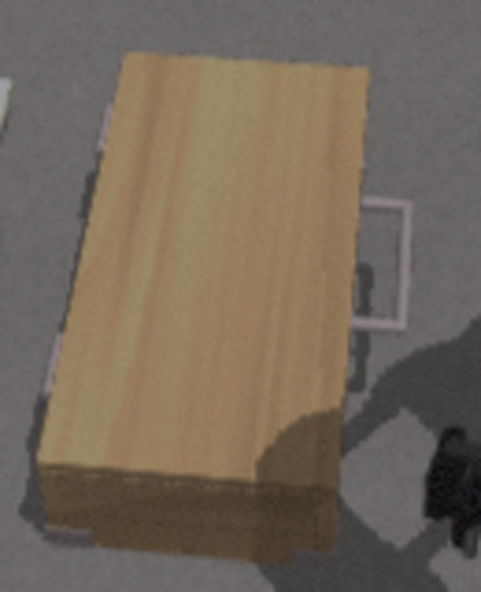

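The lid is flush shut and has stopped moving. Handing in.

```bash
python3 -c "
from h import *
print(robot.finish_job()); st()"
```

```text
the job is handed in; nothing more can be done
None
the job is handed in; nothing more can be done
```

I did the whole job and handed it in at about 52 s; `finish_job` gave no verdict.

- **Wax bar:** my first grasp closed on air because the fingertips sit about 30–40 mm short of the reported TCP. After probing for the right height, I got it into the tray, and it lay flat there when last seen.
- **Lid up:** I raised the lid by its bar until the stay locked. It stayed up when I let go.
- **Brushes:** only two were on the bench, both brown. The two red look-alikes were left alone. I laid both brown brushes across the ledges.
- **Lid down:** I pushed the knee tab past centre with the back of an open finger and drew the hand out. The lid then sank shut by itself over several seconds.

**Last checks:**
- **Brushes:** just after I let go of the second, the brushes were about 0 and 1 mm from the chest's middle front to back. Their outlines fitted blocks lying flat at ledge height. I could not see them again once the lid was shut.
- **Lid:** its outline matches the starting picture and was still over the last second. I judged this only from the pictures, as the lid angle can't be read.
- **Wax iron and broom:** the iron measured within about 2 mm of its start. The network missed the broom in the last picture, but by eye it is where it was.

The arm also picked up a slight tilt while lifting the lid. I took it out by briefly gripping the chest's front wall, which left the chest where it was.

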